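# Clear the plugged manifold stubs and restore the purge flow

## Robot

A 6-joint arm with a two-finger parallel gripper is mounted at the origin on the work surface. World frame = base frame: x ahead of the robot, y to its left, z up, the work surface at z = 0. Lengths are in m, angles in rad, forces in N, time in s.
With the tool pointing down it reaches from about 0.275 to 0.75 m from the base axis. Payload 10.2 kg.
Tool frame: the origin (TCP) lies midway between the tips of the shut fingers; the grasp point (between the pads) lies 19 mm behind it; z points along the fingers, y is the line along which they close (so a half turn about z gives the same grasp; the last joint's range is limited). The gripper opens to 85 mm and grips with 20 to 120 N. Pads are 22 mm wide; open, the fingers measure 114 mm over their backs; the gripper's body (76 mm by 85 mm) begins 54 mm behind the grasp point. The pads swing forward as they close: fully open they stand 13 mm farther back than shut.
Start: joints at [-0.223, 0.313, 1.498, -0, 1.331, -0.223], TCP at [0.525, -0, 0.194] pointing down, gripper open.
Joint ranges: [-2.94, 2.94], [-0.97, 2.17], [0.19, 2.56], [-1.23, 4.37], [0.02, 3.11], [-2.88, 2.88]. Speed limits (rad/s): [2.39, 2.39, 3.01, 3.14, 3.14, 3.14].

## Interface

Orientations are given as a rotation vector (axis times angle).
In Python, from station import * gives the robot as it stands.
- The arm moves only by the tool move_arm, never from a script. Its argument "plan" is a list of rows, each a list of 6 numbers: the shift along the tool's x, y, z in m, then the turn, a rotation vector about the tool's x, y, z in degrees. A call has 1 to 12 rows; each row is the pose to reach, as a shift and turn from the pose commanded when the call began, along the tool's axes at that moment; what a row does not reach only later rows make up. A row lasts 1/12 s, in which the tool goes at most 41.7 mm and 7.16 degrees, less where a joint would pass 70% of its speed; a pose out of reach is approached as far as the arm can. A call with a gripper value outside its range is refused whole. "gripper" is the opening, from -1 (shut) to 1 (fully open), so that 0 is half open, set as the call begins (left out, the last holds). The fingers move at their own pace and stop on an object; "force" is the grip in N (left out, the last holds). Time passes only in rows, so rows that repeat a pose let the fingers close. It gives the time, the measured TCP pose, the force, the opening and the grip force at its end, in the units of the state.
- observe(): the state, without advancing time (a new reading comes with each control period).
- snapshot(name): name is "scene" or "side" or "wrist"; returns a dict with "color" (400x640x3 uint8, blue, green, red), "fovy" (degrees; the focal length in pixels is half the picture's height over the tangent of half this angle, whatever the lens; pixels are square), "cx", "cy" (the principal point, pixels), "view" (4x4, takes a point from world to camera coordinates); the wrist camera has in their place "hand_eye" (4x4, takes a point from camera to tool coordinates, whose origin is the TCP and whose axes are the flange's). Camera axes: x right, y down, z forward; pixel columns grow to the right and rows downward; lengths in m; the calibration is good to about 2 mm. The wrist camera is an equidistant fisheye: a pixel r from the principal point sees the ray r / f radians off the axis. A picture is of the moment at which its call begins: read the wrist's pose just before it. There is no depth.
- finish_job(): hands the job in; it is judged then, once.
Trained networks look in the newest picture that a camera, given by its name, has taken for a name from the list of things; names that differ only in an ending like _2 or _b are one class to them, and where a whole thing is asked for, a point or a joint stands for the part that bears it (a point fixed in the world has none). Each returns a list of dicts, best first, with "confidence" (0 to 1); they miss things now and then, are a little off and sometimes report something else, mostly with a low value. They report only what shows in the picture. A call takes as long as a camera call. They do not tell look-alikes from the thing itself.
- find_in(label, camera): "location" ([x, y, z] in m, in world coordinates, good to about 4 mm: the middle of the surface that is visible of it).
- outline_of(label, camera): "pixels" (400x640 bool, what is visible of it).
- tip_of(label, camera): "location" ([x, y, z] in m, in world coordinates, good to about 4 mm: a listed point, or the origin of a listed thing).
The state is a dict: "time": time; "joint_positions": joint angles; "qvel": joint speeds; "joint_efforts": joint torques, N m; "tcp_pos": TCP position; "ee_rot": TCP orientation; "ft_force": force on the tool from outside, world axes, zero at the start; "ft_torque": the same for the moment, N m; "grip_width": finger opening in m; "grip_force": force on a finger pad.
Only numpy, scipy, OpenCV 4.12 (cv2) and the standard library are available. Lean on these libraries where they do the work, as an engineer would, in place of code of your own. Each camera call takes 0.05 s, during which the arm holds its last target. There are 200 camera calls.

## Task

Turn the flow dial down to zero (red mark), then use the push rod to push every blue plug out of its copper pipe stub, in at the end away from the catch tray and out into the tray. Put all the plugs in the yellow parts box and lay the whole rod back on the black mat, and only then turn the dial up to the green mark. Leave the can, the gauge and the screwdriver where they are.

Things in the scene. Friction and masses are not known exactly. Their poses are not given: they have to be found in the camera images.
- manifold: Fixed aluminium plate with four straight copper pipe stubs side by side. Origin on the bench; local x across the row, local y along every bore. Stub axes at local x = -78, -26, +26, +78 mm, 60 mm above the bench; they span local y -35 (mouth for the rod) to +35 mm (far end). Outside diameter 26, bore 20 mm, a 9 mm sight slot along the top; clips on top reach 84 mm above the bench.
- tray (a point): Middle of the catch tray beyond the stubs' far ends, on its floor: the plate's flat rubber-faced top, 13 mm above the bench, from local y +35 to +170 mm of the manifold and 260 mm wide (local x), with rims 12 mm high on three sides.
- stub1_in (a point): Centre of the mouth of stub 1 (counted from local -x), where the rod enters; the rod must travel along the manifold's local +y, 70 mm from here to the stub's far end.
- stub2_in (a point): Centre of the mouth of stub 2 (counted from local -x), where the rod enters; the rod must travel along the manifold's local +y, 70 mm from here to the stub's far end.
- stub3_in (a point): Centre of the mouth of stub 3 (counted from local -x), where the rod enters; the rod must travel along the manifold's local +y, 70 mm from here to the stub's far end.
- stub4_in (a point): Centre of the mouth of stub 4 (counted from local -x), where the rod enters; the rod must travel along the manifold's local +y, 70 mm from here to the stub's far end.
- plug1_center (a point): Centre of the blue hexagonal plug of stub 1: 16 mm across flats (18.5 over corners), 36 mm long along its local y, 40 g. At the start it is stuck inside the bore near its middle under a spring clip (about 4 to 9 N to push along) and can be seen through the slot; None if this stub has no plug (three or all of the four stubs have one).
- plug2_center (a point): Centre of the blue hexagonal plug of stub 2: 16 mm across flats (18.5 over corners), 36 mm long along its local y, 40 g. At the start it is stuck inside the bore near its middle under a spring clip (about 4 to 9 N to push along) and can be seen through the slot; None if this stub has no plug (three or all of the four stubs have one).
- plug3_center (a point): Centre of the blue hexagonal plug of stub 3: 16 mm across flats (18.5 over corners), 36 mm long along its local y, 40 g. At the start it is stuck inside the bore near its middle under a spring clip (about 4 to 9 N to push along) and can be seen through the slot; None if this stub has no plug (three or all of the four stubs have one).
- plug4_center (a point): Centre of the blue hexagonal plug of stub 4: 16 mm across flats (18.5 over corners), 36 mm long along its local y, 40 g. At the start it is stuck inside the bore near its middle under a spring clip (about 4 to 9 N to push along) and can be seen through the slot; None if this stub has no plug (three or all of the four stubs have one).
- rod_grip (a point): Push rod: centre of its green handle (90 mm long along local x, 24 mm wide along local y, 30 mm high). At the start it lies on the black mat, 15 mm above the mat's top. A steel rod 10 mm in diameter runs on the handle's centre line from the handle's front end (45 mm ahead of this point, local +x) to the tip, 165 mm ahead. Mass about 120 g, balance point 13 mm ahead of this point.
- rod_tip (a point): Centre of the flat steel tip of the push rod, 165 mm along local +x from the handle's centre.
- mat: Black rubber mat, 190 mm (local x) by 280 mm (local y), 3 mm thick, fixed flat on the bench; origin at the centre of its underside. The rod's place.
- dial_grip (a point): Grip point of the flow dial: on its vertical turning axis, in the black bar grip (14 mm thick, 40 mm long along this point's local x, which turns with the dial; the bar reaches 7 mm above this point and 25 mm below it). The dial stands on a fixed grey box 120 x 120 x 50 mm; the point is about 89 mm above the bench. The white line is on the bar's local -x half.
- dial (a joint): Flow dial's angle in rad, 0 to 2.4, growing clockwise seen from above; stops at both ends; stays where it is left. 0: the white line on the bar points at the red mark (zero, its lower stop). 1.2: it points at the green mark (purge flow). Other marks are 0.3 rad apart.
- partsbox: Yellow open parts box, 130 x 130 mm outside, 45 mm high, walls and floor 4 mm, fixed; origin at the centre of its underside.
- can: Bystander: upright red spray can, 52 mm in diameter, 150 mm high; origin at its underside.
- gauge: Bystander: pressure gauge lying face up, 68 mm in diameter, 25 mm high; origin at its underside.
- screwdriver: Bystander: screwdriver lying on the bench, 180 mm long along its local x, 26 mm thick; origin under its middle.
There are look-alikes about, which are no part of the job. What is meant by the part that bears rod_grip is not brown, pink or white, and is the larger of those in its own colour.

How it is judged:
By the outcome, as a careful person would: the job done as asked, in the order asked, and still so for the second after the job is handed in, with the robot touching nothing.
Of plug1, plug2, plug3, plug4 only 3 to 4 are there at a start; the rules pass over those that are not, and their reading is None.
At some moment in a run one of rod may be knocked a few centimetres aside while the robot is not near it.
Once in a run the grip may slacken for a moment while it holds something.
It also fails if it takes over 210 s, if anything falls off the work surface, if the arm or the gripper's body presses on something with over 40 N, if the wrist force passes 120 N, or if a joint passes its speed limit or range.

## Working session

There is one attempt and no reset: what is moved stays moved. The work goes in short steps, Python scripts to look and compute and a tool call to move; the robot and the scene stay as the last step left them, time stands still between calls to the robot, and variables do not carry over. Pictures are saved under pics/ and viewed, at most 19 in all, crops included, and the job is handed in when it is done.

Besides the shell and the picture viewer there is one more tool, called after ">>>" as name(argument=value, ...), one argument or row to a line, values as JSON. move_arm: Moves the arm, as the interface text tells. Its arguments: {"type":"object","properties":{"plan":{"type":"array"},"gripper":{"type":"number"},"force":{"type":"number"}},"required":["plan"]}

```bash
mkdir -p pics; ls; python3 - <<'E'
from station import *
import cv2,numpy as np
for n in ["scene","side"]:
    s=snapshot(n); cv2.imwrite(f"pics/{n}0.png",s["color"]); print(n,s["fovy"],s["cx"],s["cy"],np.round(s["view"],3).tolist())
    for l in ["manifold","tray","stub1_in","stub4_in","plug1_center","plug2_center","plug3_center","plug4_center","rod_grip","rod_tip","mat","dial_grip","partsbox","can","gauge","screwdriver"]:
        print(l,[(np.round(d["location"],3).tolist(),round(d["confidence"],2)) for d in tip_of(l,n)])
print(observe())
E
```

```text
pics
scene 50.54369382388828 318.06272187844763 204.36107348883098 [[0.425, 0.905, -0.007, -0.13], [0.541, -0.26, -0.799, -0.237], [-0.726, 0.336, -0.601, 1.532], [0.0, 0.0, 0.0, 1.0]]
manifold [([0.546, -0.061, 0.002], 0.74)]
tray [([0.562, 0.047, 0.013], 0.96)]
stub1_in [([0.467, -0.088, 0.057], 0.93)]
stub4_in [([0.623, -0.099, 0.061], 0.74)]
plug1_center [([0.544, -0.306, -0.002], 0.42)]
plug2_center [([0.562, 0.048, 0.013], 0.36)]
plug3_center []
plug4_center [([0.774, 0.167, -0.002], 0.69)]
rod_grip [([0.163, -0.255, 0.018], 0.88), ([0.642, -0.547, 0.011], 0.86), ([0.833, -0.069, 0.011], 0.85), ([0.306, -0.456, 0.014], 0.75), ([0.571, -0.367, 0.014], 0.69), ([0.544, -0.309, -0.001], 0.18)]
rod_tip [([0.36, -0.619, 0.012], 0.87), ([0.216, -0.411, 0.013], 0.85), ([0.524, -0.207, 0.015], 0.84), ([0.554, -0.627, 0.01], 0.66), ([0.825, -0.184, 0.012], 0.58)]
mat [([0.545, -0.307, -0.001], 0.6)]
dial_grip [([0.607, 0.274, 0.092], 0.59), ([0.349, -0.198, -0.0], 0.17)]
partsbox [([0.462, 0.356, 0.002], 0.8)]
can [([0.777, 0.04, 0.0], 0.82), ([0.561, 0.046, 0.011], 0.62)]
gauge [([0.774
[... 1312 characters left out ...]
{'time': 1.7, 'joint_positions': array([-2.23448863e-01,  3.12873137e-01,  1.49768591e+00,  1.91088561e-06,
        1.33098787e+00, -2.23421596e-01]), 'qvel': array([ 0.00035954,  0.00015247,  0.00039182, -0.00186693,  0.00046068,
        0.00312724]), 'joint_efforts': array([ 4.89548711e-04, -4.12157035e+01, -2.59898150e+01, -1.56566571e-04,
        4.97536730e-04,  3.23163908e-05]), 'tcp_pos': array([ 5.25015175e-01, -4.07114793e-05,  1.94413238e-01]), 'ee_rot': array([2.22144559e+00, 2.22138401e+00, 4.07436293e-05]), 'ft_force': array([-0.01421492, -0.21547041,  1.06024847]), 'ft_torque': array([-0.01379079, -0.0014405 , -0.04818751]), 'grip_force': 0.0, 'grip_width': 0.08558395813514724}
```

View pics/scene0.png

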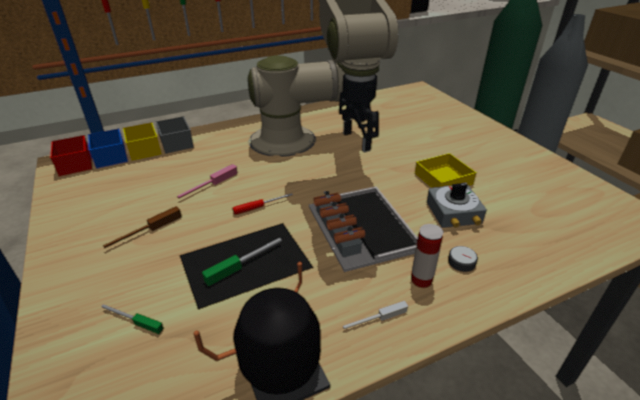

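View pics/side0.png

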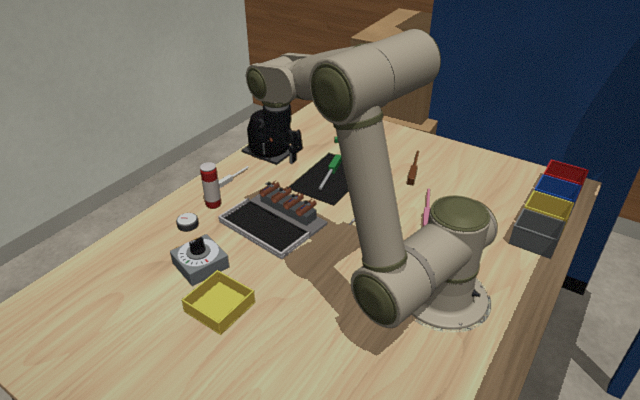

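Rod look-alikes in the scene picture are brown (163,218), pink (222,175), white (393,312), small green (147,322) and the large green one on the mat (222,268). I choose the large green one on the mat. The red tool at (250,206) is the screwdriver. Next I move up to a viewpoint above the dial, taking a wrist view from here first.

```bash
cat > h.py <<'E'
from station import *
import cv2,numpy as np
from scipy.spatial.transform import Rotation as R
def pose():
    o=observe(); return np.array(o["tcp_pos"]),R.from_rotvec(o["ee_rot"])
def wrist(save=None):
    p,r=pose(); s=snapshot("wrist")
    T=np.eye(4);T[:3,:3]=r.as_matrix();T[:3,3]=p
    s["T"]=T@s["hand_eye"]; s["f"]=200/np.tan(np.radians(s["fovy"])/2)
    if save: cv2.imwrite(save,s["color"])
    return s
def px2w(s,uv,z):
    d=np.array(uv,float)-[s["cx"],s["cy"]]; r=np.hypot(*d)
    if "T" in s:
        th=r/s["f"]; v=np.array([*(d/max(r,1e-9)*np.sin(th)),np.cos(th)]); T=s["T"]
    else:
        f=200/np.tan(np.radians(s["fovy"])/2); v=np.array([*(d/f),1]); T=np.linalg.inv(s["view"])
    v=T[:3,:3]@v; return T[:3,3]+v*(z-T[2,3])/v[2]
def w2px(s,P):
    q=np.linalg.inv(s["T"])@np.append(P,1); th=np.arctan2(np.hypot(q[0],q[1]),q[2]); a=np.arctan2(q[1],q[0])
    return np.array([s["cx"]+s["f"]*th*np.cos(a),s["cy"]+s["f"]*th*np.sin(a)])
def down(yaw): # tool pointing down, finger-closing axis (tool y) along world yaw (deg)
    c,s=np.cos(np.radians(yaw)),np.sin(np.radians(yaw))
    y=np.array([c,s,0]);z=np.array([0,0,-1.]);return R.from_matrix(np.c_[np.cross(y,z),y,z])
def row(P,r=None,cmd=None):
    p,r0=cmd or pose(); r=r or r0
    a=r0.inv().apply(np.array(P)-p); t=(r0.inv()*r).as_rotvec(degrees=True)
    return [round(float(x),4) for x in a]+[round(float(x),2) for x in t]
def top(s,P,half=0.1,res=0.0004,z=None):
    """rectified top view at height z about P; u=+x world right, up=+y"""
    n=int(2*half/res); g=np.array([[w2px(s,[P[0]-half+i*res*4,P[1]+half-j*res*4,z]) for i in range(n//4)] for j in range(n//4)],np.float32)
    g=cv2.resize(g,(n,n)); return cv2.remap(s["color"],g[...,0].copy(),g[...,1].copy(),cv2.INTER_LINEAR)
E
python3 - <<'E'
from h import *
s=wrist("pics/w0.png"); print(s["fovy"],s["hand_eye"].round(3).tolist())
for l in ["stub1_in","stub2_in","stub3_in","stub4_in","plug1_center","plug2_center","plug3_center","plug4_center","tray","manifold","rod_grip","rod_tip","dial_grip"]:
    print(l,[(np.round(d["location"],4).tolist(),round(d["confidence"],2)) for d in tip_of(l,"wrist")])
E
```

```text
65.70646984690485 [[-0.0, -0.95, -0.312, 0.079], [1.0, -0.001, 0.001, -0.0], [-0.001, -0.312, 0.95, -0.178], [0.0, 0.0, 0.0, 1.0]]
stub1_in [([0.4677, -0.0915, 0.0604], 0.65)]
stub2_in [([0.5268, -0.0881, 0.0601], 0.86)]
stub3_in [([0.5712, -0.0965, 0.0572], 0.63)]
stub4_in [([0.6227, -0.1, 0.0619], 0.59), ([0.4736, -0.0487, 0.0616], 0.43)]
plug1_center [([0.4703, -0.0507, 0.0632], 0.66), ([0.5518, -0.0592, 0.002], 0.49)]
plug2_center [([0.5259, -0.0615, 0.0587], 0.68)]
plug3_center []
plug4_center [([0.7715, 0.1689, -0.0042], 0.67), ([0.6297, -0.0602, 0.057], 0.48)]
tray [([0.5642, 0.0473, 0.0148], 0.94)]
manifold []
rod_grip [([0.1593, -0.2562, 0.0142], 0.84), ([0.8319, -0.0697, 0.0116], 0.62), ([0.304, -0.4585, 0.0188], 0.49)]
rod_tip [([0.2235, -0.4112, 0.0125], 0.84), ([0.5227, -0.2117, 0.0168], 0.79), ([0.8252, -0.1878, 0.0124], 0.61)]
dial_grip []
```

>>> move_arm(
  plan=[
    [0.04, 0.012, -0.015, 0, 0, 0],
    [0.08, 0.025, -0.03, 0, 0, 0],
    [0.12, 0.037, -0.045, 0, 0, 0],
    [0.16, 0.05, -0.06, 0, 0, 0],
    [0.19, 0.06, -0.07, 0, 0, 0],
    [0.22, 0.07, -0.08, 0, 0, 0],
    [0.25, 0.08, -0.09, 0, 0, 0],
    [0.25, 0.08, -0.09, 0, 0, 0],
    [0.25, 0.08, -0.09, 0, 0, 0],
    [0.25, 0.08, -0.09, 0, 0, 0],
  ],
)

```text
time: 3.23
tcp_pos: [0.6048, 0.2494, 0.2838]
ee_rot: [-2.221, -2.221, 0.002]
ft_force: [0.2, 0.2, -0.5]
grip_width: 0.0855
grip_force: 0.0
```

```bash
python3 - <<'E'
from h import *
s=wrist("pics/w1.png"); print(pose()[0])
for l in ["dial_grip","partsbox","tray","stub1_in"]:
    print(l,[(np.round(d["location"],4).tolist(),round(d["confidence"],2)) for d in tip_of(l,"wrist")])
E
```

```text
[0.60480903 0.2489915  0.28398524]
dial_grip [([0.6103, 0.2748, 0.0888], 0.64)]
partsbox [([0.4579, 0.3562, -0.0011], 0.57)]
tray [([0.5626, 0.0504, 0.0136], 0.56)]
stub1_in [([0.4703, -0.0889, 0.0552], 0.7)]
```

View pics/w0.png

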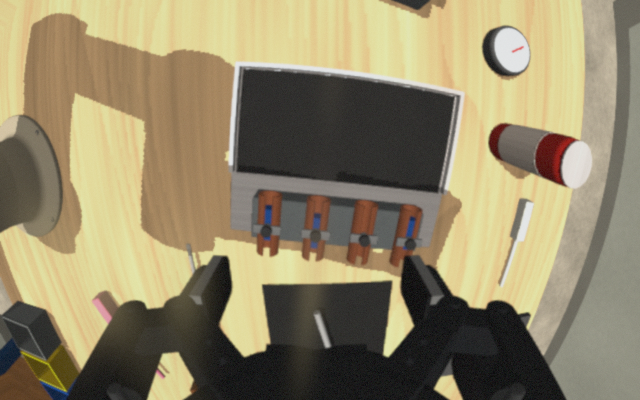

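View pics/w1.png

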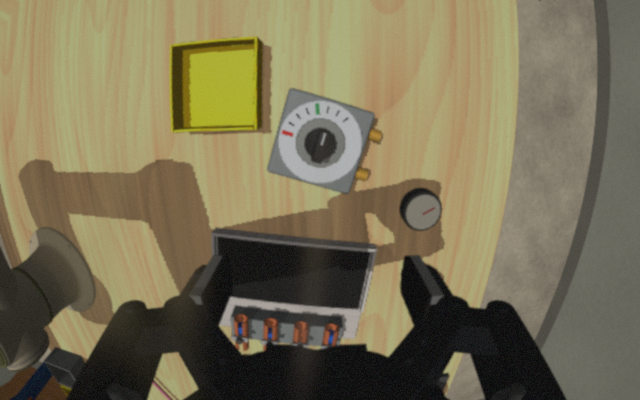

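The first wrist view shows blue plugs in stubs 1, 2 and 4 at (268,215), (316,220) and (410,228). Stub 3 at (362,225) looks empty. The dial is at (321,145) in the second view, with red mark (288,133) and green mark (318,108). I'll rectify both areas.

```bash
python3 - <<'E'
from h import *
s=wrist()
a=top(s,[0.610,0.275],0.07,0.0004,0.096)
cv2.imwrite("pics/dial_top.png",cv2.resize(a,(600,600),interpolation=cv2.INTER_CUBIC))
E
```

```text
(no output)
```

View pics/dial_top.png

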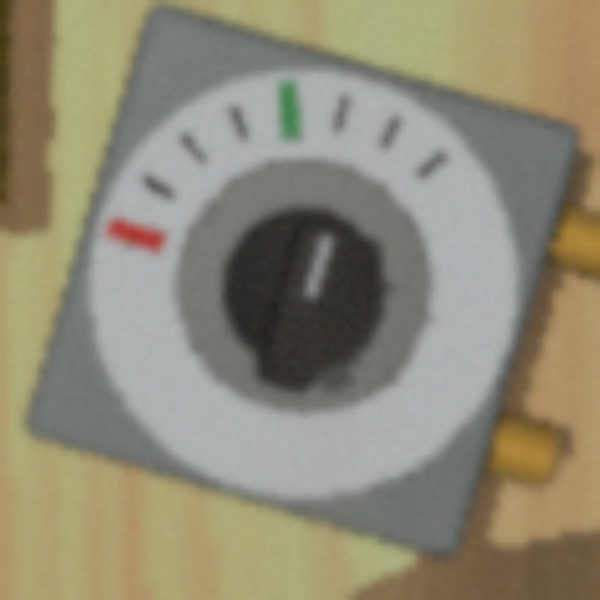

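The line points at 77° in world, the red mark at 163.6° and the green at 94.3°, so the dial sits at about 1.5 rad and must turn 87° counter-clockwise.

>>> move_arm(
  plan=[
    [0.005, 0.001, 0.036, 0, 0, 3],
    [0.01, 0.002, 0.07, 0, 0, 6],
    [0.015, 0.004, 0.105, 0, 0, 10],
    [0.025, 0.006, 0.135, 0, 0, 13],
    [0.025, 0.006, 0.165, 0, 0, 13],
    [0.025, 0.006, 0.19, 0, 0, 13],
    [0.025, 0.006, 0.205, 0, 0, 13],
    [0.025, 0.006, 0.212, 0, 0, 13],
    [0.025, 0.006, 0.212, 0, 0, 13],
    [0.025, 0.006, 0.212, 0, 0, 13],
  ],
  gripper=0.1,
)

```text
time: 4.37
tcp_pos: [0.6115, 0.2749, 0.0734]
ee_rot: [2.458, 1.955, 0.002]
ft_force: [0.6, -0.1, 0.5]
grip_width: 0.047
grip_force: 0.0
```

>>> move_arm(
  plan=[
    [0, 0, 0, 0, 0, 0],
    [0, 0, 0, 0, 0, 0],
    [0, 0, 0, 0, 0, 0],
    [0, 0, 0, 0, 0, 0],
    [0, 0, 0, 0, 0, 0],
    [0, 0, 0, 0, 0, 0],
  ],
  gripper=-1,
  force=40,
)

```text
time: 4.87
tcp_pos: [0.611, 0.275, 0.0726]
ee_rot: [2.459, 1.956, 0.0]
ft_force: [-0.0, -1.3, 0.7]
grip_width: 0.0001
grip_force: 0.0
```

The fingers closed on nothing, so I'll look.

```bash
python3 - <<'E'
from h import *
s=wrist("pics/w2.png"); print(observe()["grip_width"],w2px(s,[.611,.275,.096]),w2px(s,pose()[0]))
s=snapshot("side"); c=s["color"]
q=s["view"]@[.611,.275,.08,1];f=200/np.tan(np.radians(s["fovy"])/2); u,v=q[:2]/q[2]*f+[s["cx"],s["cy"]];print(u,v)
c=c[int(v)-90:int(v)+60,int(u)-100:int(u)+100]
cv2.imwrite("pics/s2.png",cv2.resize(c,None,fx=3.5,fy=3.5,interpolation=cv2.INTER_CUBIC))
E
```

```text
1.1089647533703627e-05 [315.60408844 248.0726438 ] [315.61298926 231.02301252]
195.46259881633426 243.60928346040936
```

View pics/s2.png

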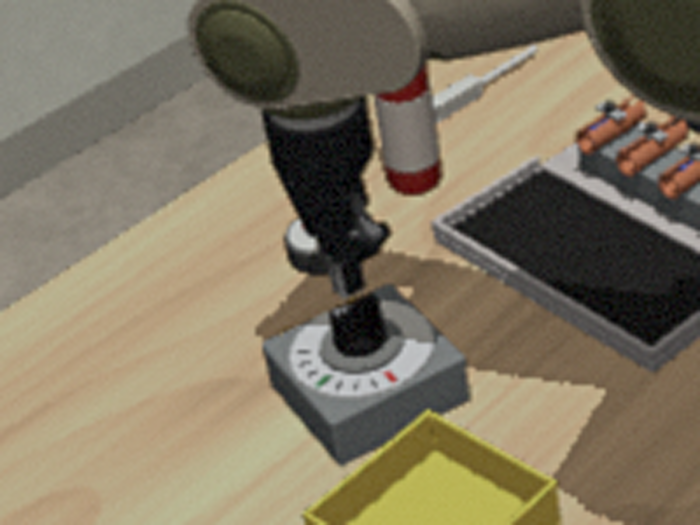

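The side view seems to show the fingertips just above or behind the bar. I'll check the wrist view.

View pics/w2.png

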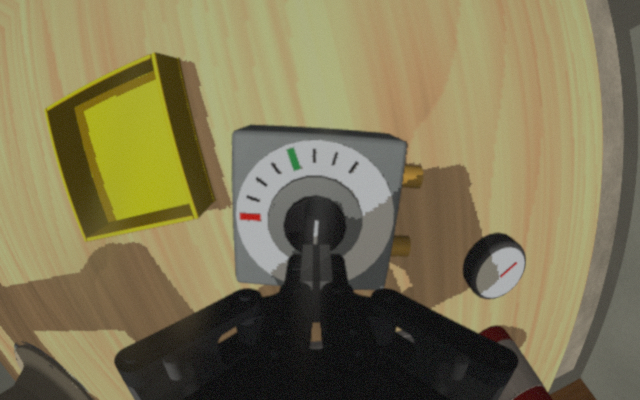

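The fingers are aligned with the bar, but their tips end at about (316,245) while the projected TCP is at (316,231). The tips are therefore roughly 20 mm behind the reported TCP and above the bar. I'll open, go lower and close again.

>>> move_arm(
  plan=[
    [0, 0, 0, 0, 0, 0],
    [0, 0, 0, 0, 0, 0],
    [0, 0, 0, 0, 0, 0],
    [0, 0, 0, 0, 0, 0],
    [0, 0, 0.008, 0, 0, 0],
    [0, 0, 0.016, 0, 0, 0],
    [0, 0, 0.016, 0, 0, 0],
  ],
  gripper=0.1,
)

```text
time: 5.55
tcp_pos: [0.6099, 0.2747, 0.0538]
ee_rot: [-2.458, -1.955, 0.005]
ft_force: [-0.2, 0.1, 0.1]
grip_width: 0.047
grip_force: 0.0
```

>>> move_arm(
  plan=[
    [0, 0, 0, 0, 0, 0],
    [0, 0, 0, 0, 0, 0],
    [0, 0, 0, 0, 0, 0],
    [0, 0, 0, 0, 0, 0],
    [0, 0, 0, 0, 0, 0],
    [0, 0, 0, 0, 0, 0],
  ],
  gripper=-1,
)

```text
time: 6.05
tcp_pos: [0.6104, 0.2752, 0.0567]
ee_rot: [-2.458, -1.956, 0.002]
ft_force: [-5.3, -0.1, 3.0]
grip_width: 0.0118
grip_force: 38.7
```

>>> move_arm(
  plan=[
    [0, 0, 0, 0, 0, -7],
    [0, 0, 0, 0, 0, -14],
    [0, 0, 0, 0, 0, -21],
    [0, 0, 0, 0, 0, -28],
    [0, 0, 0, 0, 0, -35],
    [0, 0, 0, 0, 0, -42],
    [0, 0, 0, 0, 0, -49],
    [0, 0, 0, 0, 0, -56],
    [0, 0, 0, 0, 0, -63],
    [0, 0, 0, 0, 0, -70],
    [0, 0, 0, 0, 0, -77],
    [0, 0, 0, 0, 0, -80],
  ],
)

```text
time: 7.05
tcp_pos: [0.6095, 0.2748, 0.0567]
ee_rot: [-0.616, -3.077, 0.003]
ft_force: [-10.4, -2.4, 5.7]
grip_width: 0.0118
grip_force: 39.4
```

>>> move_arm(
  plan=[
    [0, 0, 0, 0, 0, -4],
    [0, 0, 0, 0, 0, -8],
    [0, 0, 0, 0, 0, -8],
    [0, 0, 0, 0, 0, -8],
  ],
)

```text
time: 7.38
tcp_pos: [0.6094, 0.2747, 0.0567]
ee_rot: [-0.408, -3.111, 0.003]
ft_force: [-9.5, -2.4, 6.5]
grip_width: 0.0119
grip_force: 39.1
```

```bash
python3 - <<'E'
from h import *
o=observe(); print(o["ft_force"],o["ft_torque"],o["grip_width"],o["joint_positions"].round(2)); p,r=pose(); print(p,np.degrees(np.arctan2(*r.as_matrix()[[1,0],1])))
E
```

```text
[-9.45493186 -2.3722486   6.46663604] [-0.39096017  1.80811395  0.02201267] 0.011939328412494798 [ 0.25  0.75  1.17 -0.    1.22 -1.06]
[0.60942378 0.27473762 0.05668946] 75.04271905739753
```

>>> move_arm(
  plan=[
    [0, 0, 0, 0, 0, -3],
    [0, 0, 0, 0, 0, -5],
    [0, 0, 0, 0, 0, -5],
  ],
)

```text
time: 7.63
tcp_pos: [0.6095, 0.2747, 0.0567]
ee_rot: [-0.272, -3.126, 0.002]
ft_force: [-10.4, -2.7, 6.0]
grip_width: 0.0118
grip_force: 45.2
```

```bash
python3 - <<'E'
from h import *
o=observe(); print(o["ft_force"],o["ft_torque"],o["grip_width"])
E
```

```text
[-10.40115945  -2.65631803   6.01850629] [-0.41396401  1.7556304  -0.60028071] 0.01180621555521048
```

>>> move_arm(
  plan=[
    [0, 0, 0, 0, 0, 0],
    [0, 0, 0, 0, 0, 0],
    [0, 0, 0, 0, 0, 0],
    [0, 0, -0.02, 0, 0, 0],
    [0, 0, -0.06, 0, 0, 0],
    [0, 0, -0.1, 0, 0, 0],
    [0, 0, -0.14, 0, 0, 0],
    [0, 0, -0.18, 0, 0, 0],
    [0, 0, -0.2, 0, 0, 0],
    [0, 0, -0.2, 0, 0, 0],
  ],
  gripper=0.2,
)

```text
time: 8.47
tcp_pos: [0.6126, 0.2754, 0.2625]
ee_rot: [0.273, 3.12, 0.005]
ft_force: [0.1, -0.4, 1.6]
grip_width: 0.0511
grip_force: 0.0
```

```bash
python3 - <<'E'
from h import *
s=wrist("pics/w3.png"); 
a=top(s,[0.610,0.275],0.07,0.0004,0.096)
cv2.imwrite("pics/dial_top2.png",cv2.resize(a,(400,400),interpolation=cv2.INTER_CUBIC))
# rows to view pose above rod: grip at (.569,-.368)
o=observe();print(o["joint_positions"].round(2),pose()[0])
print(row([.5,-.2,.30],down(20)),row([.545,-.30,.30],down(15)))
E
```

```text
[ 0.25  0.63  0.85 -0.    1.65 -1.15] [0.61190448 0.27519079 0.25891716]
[0.0275, -0.4873, -0.0423, 0.26, 0.19, 60.0] [-0.0342, -0.578, -0.0422, 0.27, 0.18, 65.0]
```

View pics/dial_top2.png

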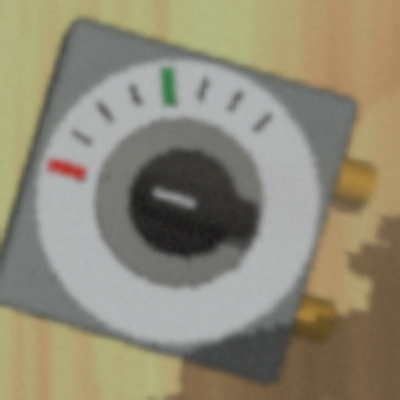

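The line now points at 162.5° against the red mark at about 164°, and the stop was felt, so the dial is at zero. On to the rod: I move over the mat.

>>> move_arm(
  plan=[
    [-0.003, -0.04, -0.02, 0, 0, 5],
    [-0.005, -0.08, -0.04, 0, 0, 10],
    [-0.007, -0.12, -0.04, 0, 0, 15],
    [-0.01, -0.16, -0.04, 0, 0, 20],
    [-0.012, -0.2, -0.04, 0, 0, 25],
    [-0.014, -0.24, -0.04, 0, 0, 30],
    [-0.016, -0.28, -0.04, 0, 0, 35],
    [-0.018, -0.32, -0.04, 0, 0, 40],
    [-0.02, -0.36, -0.04, 0, 0, 45],
    [-0.023, -0.4, -0.04, 0, 0, 50],
    [-0.026, -0.44, -0.04, 0, 0, 55],
    [-0.028, -0.48, -0.04, 0, 0, 60],
  ],
  gripper=0.5,
)

```text
time: 9.52
tcp_pos: [0.5545, -0.2044, 0.2947]
ee_rot: [-1.806, -2.568, 0.0]
ft_force: [1.3, 0.6, 0.4]
grip_width: 0.0641
grip_force: 0.0
```

```bash
python3 - <<'E'
from h import *
print(pose()[0]); print(row([.545,-.30,.30],down(15)))
E
```

```text
[ 0.55446356 -0.20441714  0.29470294]
[-0.0868, -0.0412, -0.0054, -0.09, -0.1, 4.75]
```

>>> move_arm(
  plan=[
    [-0.035, -0.016, 0, 0, 0, 3],
    [-0.065, -0.03, 0, 0, 0, 5],
    [-0.085, -0.04, 0, 0, 0, 5],
    [-0.085, -0.04, 0, 0, 0, 5],
    [-0.085, -0.04, 0, 0, 0, 5],
  ],
)

```text
time: 9.93
tcp_pos: [0.5463, -0.2968, 0.2944]
ee_rot: [-1.913, -2.488, -0.0]
ft_force: [0.4, -0.3, 0.9]
grip_width: 0.0638
grip_force: 0.0
```

```bash
python3 - <<'E'
from h import *
s=wrist("pics/w4.png"); p,r=pose(); print(p)
for l in ["rod_grip","rod_tip","mat"]:
    print(l,[(np.round(d["location"],4).tolist(),round(d["confidence"],2)) for d in tip_of(l,"wrist")])
m=outline_of("rod_grip","wrist")
for d in m[:2]:
    ys,xs=np.nonzero(d["pixels"]); print(d["confidence"],len(xs),xs.mean(),ys.mean())
a=top(s,[.545,-.29],.15,.0006,.018)
cv2.imwrite("pics/rod_top.png",a)
g=a.astype(int); mk=(g[...,1]>g[...,0]+25)&(g[...,1]>g[...,2]+25); ys,xs=np.nonzero(mk)
rect=cv2.minAreaRect(np.c_[xs,ys].astype(np.float32)); print(rect,len(xs))
c=rect[0]; print("centre",.545-.15+c[0]*.0006,-.29+.15-c[1]*.0006)
E
```

```text
[ 0.54661288 -0.2957554   0.29506784]
rod_grip [([0.6488, -0.5469, 0.0088], 0.89), ([0.8284, -0.0678, 0.0117], 0.72), ([0.3053, -0.459, 0.0169], 0.66), ([0.158, -0.2544, 0.0131], 0.61), ([0.5669, -0.3706, 0.0216], 0.6)]
rod_tip [([0.8278, -0.1878, 0.0122], 0.97), ([0.5236, -0.2098, 0.0178], 0.95), ([0.3535, -0.6143, 0.0121], 0.91), ([0.5519, -0.6252, 0.0084], 0.83), ([0.5208, -0.0908, 0.0594], 0.64), ([0.2235, -0.4068, 0.0129], 0.56)]
mat [([0.5437, -0.3087, -0.0013], 0.91)]
0.89 1272 160.99528301886792 224.87185534591194
0.88 1588 316.9615869017632 175.66561712846348
((289.275146484375, 389.0220947265625), (156.2440643310547, 42.11570358276367), 74.93151092529297) 6218
centre 0.568565087890625 -0.37341325683593746
```

View pics/rod_top.png

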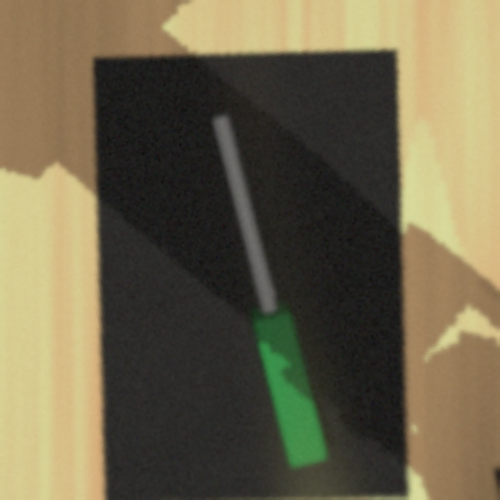

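The rectified crop shows the large green handle centred at (290,389) and the steel rod running up to (220,118), lying on the black mat. This is the right one. I descend on its balance point.

```bash
python3 - <<'E'
from h import *
print(row([.564,-.3585,.012],down(15.1)))
E
```

```text
[-0.0657, -0.0002, 0.2844, 0.0, -0.0, -0.01]
```

>>> move_arm(
  plan=[
    [-0.015, 0, 0.035, 0, 0, 0],
    [-0.03, 0, 0.07, 0, 0, 0],
    [-0.045, 0, 0.105, 0, 0, 0],
    [-0.06, 0, 0.14, 0, 0, 0],
    [-0.066, 0, 0.175, 0, 0, 0],
    [-0.066, 0, 0.21, 0, 0, 0],
    [-0.066, 0, 0.24, 0, 0, 0],
    [-0.066, 0, 0.26, 0, 0, 0],
    [-0.066, 0, 0.272, 0, 0, 0],
    [-0.066, 0, 0.28, 0, 0, 0],
    [-0.066, 0, 0.284, 0, 0, 0],
    [-0.066, 0, 0.284, 0, 0, 0],
  ],
)

```text
time: 11.18
tcp_pos: [0.5641, -0.3598, 0.0127]
ee_rot: [1.912, 2.492, -0.0]
ft_force: [0.4, 0.4, 1.4]
grip_width: 0.064
grip_force: 0.0
```

>>> move_arm(
  plan=[
    [0, 0, 0.004, 0, 0, 0],
    [0, 0, 0.008, 0, 0, 0],
    [0, 0, 0.008, 0, 0, 0],
  ],
)

```text
time: 11.43
tcp_pos: [0.5638, -0.3598, 0.0043]
ee_rot: [-1.912, -2.492, 0.0]
ft_force: [0.2, -0.1, 0.1]
grip_width: 0.0641
grip_force: 0.0
```

```bash
python3 - <<'E'
from h import *
s=snapshot("side")
q=s["view"]@[.564,-.3585,.018,1];f=200/np.tan(np.radians(s["fovy"])/2); u,v=q[:2]/q[2]*f+[s["cx"],s["cy"]];print(u,v)
c=s["color"][max(0,int(v)-60):int(v)+50,int(u)-70:int(u)+70]
cv2.imwrite("pics/s5.png",cv2.resize(c,None,fx=5,fy=5,interpolation=cv2.INTER_CUBIC)); print(observe()["ft_force"],pose()[0])
E
```

```text
333.50391267902876 164.49565669981024
[-0.50234057 -0.38313651 -0.21962497] [ 0.56381137 -0.35985275  0.00445463]
```

View pics/s5.png

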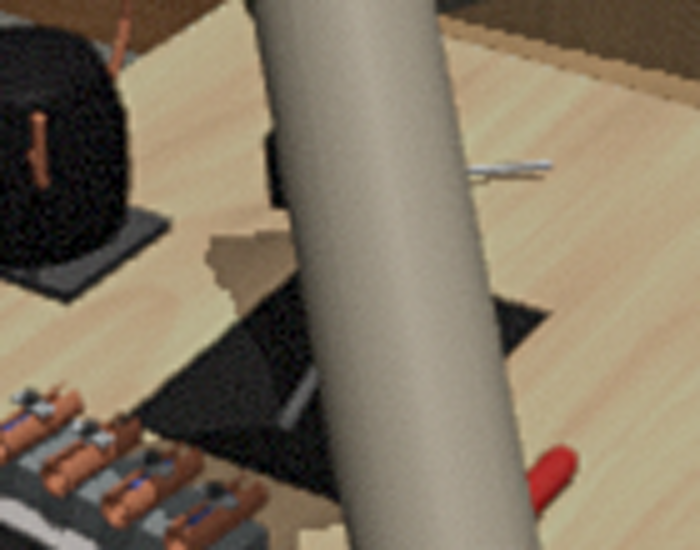

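The arm hides the grasp in the side view. I narrow the opening and creep lower, watching the force.

>>> move_arm(
  plan=[
    [0, 0, 0, 0, 0, 0],
    [0, 0, 0, 0, 0, 0],
    [0, 0, 0, 0, 0, 0],
    [0, 0, 0.004, 0, 0, 0],
    [0, 0, 0.008, 0, 0, 0],
    [0, 0, 0.008, 0, 0, 0],
  ],
  gripper=-0.1,
)

```text
time: 11.98
tcp_pos: [0.5633, -0.3595, -0.0048]
ee_rot: [-1.911, -2.491, -0.0]
ft_force: [-0.6, 1.1, -0.3]
grip_width: 0.0382
grip_force: 0.0
```

>>> move_arm(
  plan=[
    [0, 0, 0.003, 0, 0, 0],
    [0, 0, 0.006, 0, 0, 0],
    [0, 0, 0.006, 0, 0, 0],
  ],
)

```text
time: 12.23
tcp_pos: [0.5635, -0.3596, -0.0104]
ee_rot: [-1.912, -2.491, -0.0]
ft_force: [0.3, -0.5, -0.9]
grip_width: 0.0383
grip_force: 0.0
```

>>> move_arm(
  plan=[
    [0, 0, 0, 0, 0, 0],
    [0, 0, 0, 0, 0, 0],
    [0, 0, 0, 0, 0, 0],
    [0, 0, 0, 0, 0, 0],
    [0, 0, 0, 0, 0, 0],
    [0, 0, 0, 0, 0, 0],
  ],
  gripper=-1,
  force=100,
)

```text
time: 12.73
tcp_pos: [0.564, -0.36, -0.0092]
ee_rot: [1.912, 2.492, 0.0]
ft_force: [0.2, 1.8, 4.0]
grip_width: 0.0201
grip_force: 98.4
```

>>> move_arm(
  plan=[
    [0, 0, -0.01, 0, 0, 0],
    [0, 0, -0.03, 0, 0, 0],
    [0, 0, -0.06, 0, 0, 0],
    [0, 0, -0.1, 0, 0, 0],
    [0, 0, -0.14, 0, 0, 0],
    [0, 0, -0.16, 0, 0, 0],
    [0, 0, -0.16, 0, 0, 0],
    [0, 0, -0.16, 0, 0, 0],
  ],
)

```text
time: 13.4
tcp_pos: [0.5638, -0.36, 0.1511]
ee_rot: [1.912, 2.491, -0.0]
ft_force: [0.4, 0.2, -2.3]
grip_width: 0.0201
grip_force: 98.4
```

```bash
python3 - <<'E'
from h import *
p,r=pose(); print(p)
for c in ["scene","side","wrist"]:
    s=snapshot(c)
    if c=="scene": cv2.imwrite("pics/sc6.png",cv2.resize(s["color"][130:330,130:450],None,fx=2.5,fy=2.5,interpolation=cv2.INTER_CUBIC))
    for l in ["rod_grip","rod_tip"]:
        print(c,l,[(np.round(d["location"],4).tolist(),round(d["confidence"],2)) for d in tip_of(l,c) if abs(d["location"][2]-.13)<.07])
E
```

```text
[ 0.56384069 -0.36001585  0.15114527]
scene rod_grip [([0.5678, -0.3714, 0.1741], 0.88)]
scene rod_tip [([0.524, -0.204, 0.175], 0.98)]
side rod_grip []
side rod_tip []
wrist rod_grip [([0.5661, -0.3712, 0.1777], 0.78)]
wrist rod_tip []
```

View pics/sc6.png

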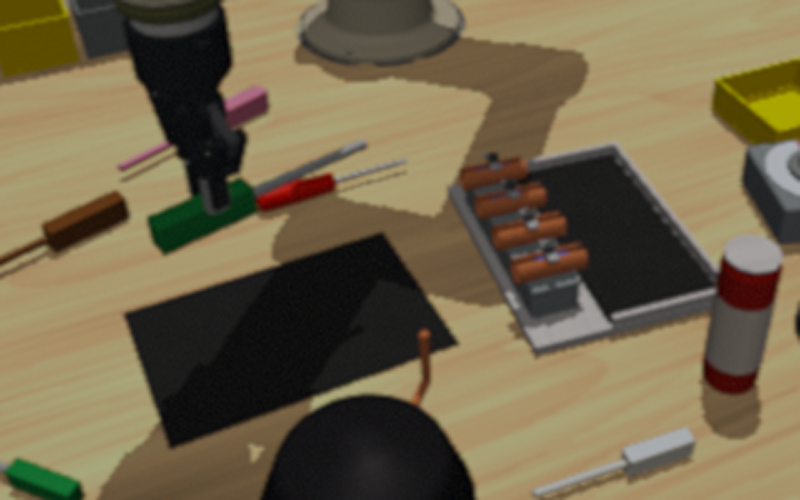

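The rod is lifted and level, with its axis 27.5 mm above the TCP reading. Next I measure the manifold accurately from the first wrist picture.

```bash
python3 - <<'E'
from h import *
s=snapshot("wrist"); s["color"]=cv2.imread("pics/w0.png"); s["f"]=200/np.tan(np.radians(s["fovy"])/2)
T=np.eye(4);T[:3,:3]=down(0).as_matrix();T[:3,3]=[.525,0,.19441]; s["T"]=T@s["hand_eye"]
C=[.545,-.03]; h=.13
a=top(s,C,h,.0004,.060); cv2.imwrite("pics/man_top.png",a)
hsv=cv2.cvtColor(a,cv2.COLOR_BGR2HSV); m=((hsv[...,0]<14)|(hsv[...,0]>172))&(hsv[...,1]>100)&(hsv[...,2]>45)
n,lab,st,cen=cv2.connectedComponentsWithStats(cv2.morphologyEx(m.astype(np.uint8),cv2.MORPH_CLOSE,np.ones((25,25))))
for i in range(1,n):
    if st[i,4]>4000:
        ys,xs=np.nonzero(lab==i); rc=cv2.minAreaRect(np.c_[xs,ys].astype(np.float32)); c=rc[0]
        ctr=np.array([C[0]-h+c[0]*.0004, C[1]+h-c[1]*.0004]); print(ctr.round(4),np.array(rc[1])*.4,rc[2],st[i,4])
P=np.array([[.4677,-.0905],[.525,-.0893],[.5712,-.0965],[.6227,-.100],[.564,.048],[.548,-.058]])
L=np.array([[-.078,-.035],[-.026,-.035],[.026,-.035],[.078,-.035],[0,.1025],[0,0]])
pc,lc=P.mean(0),L.mean(0); q=((P-pc)[:,0]+1j*(P-pc)[:,1]);l=((L-lc)[:,0]+1j*(L-lc)[:,1]); e=(q*l.conj()).sum(); e/=abs(e); th=np.degrees(np.angle(e))
o=pc-np.array([(e*complex(*lc)).real,(e*complex(*lc)).imag]); print("fit yaw",th,"origin",o)
E
```

```text
[ 0.4754 -0.0337] [25.26898499 39.49957886] 6.170175075531006 5860
[ 0.5271 -0.0393] [24.68467255 39.23585815] 6.009006023406982 5725
[ 0.579  -0.0448] [25.53177032 39.62283325] 6.34019136428833 5942
[ 0.6288 -0.0702] [27.40647583 79.58137207] 6.009006023406982 9363
[ 0.574  -0.0905] [26.13747559 27.5931427 ] 7.943471908569336 4086
fit yaw -5.567043853804244 origin [ 0.55037298 -0.05816281]
```

View pics/man_top.png

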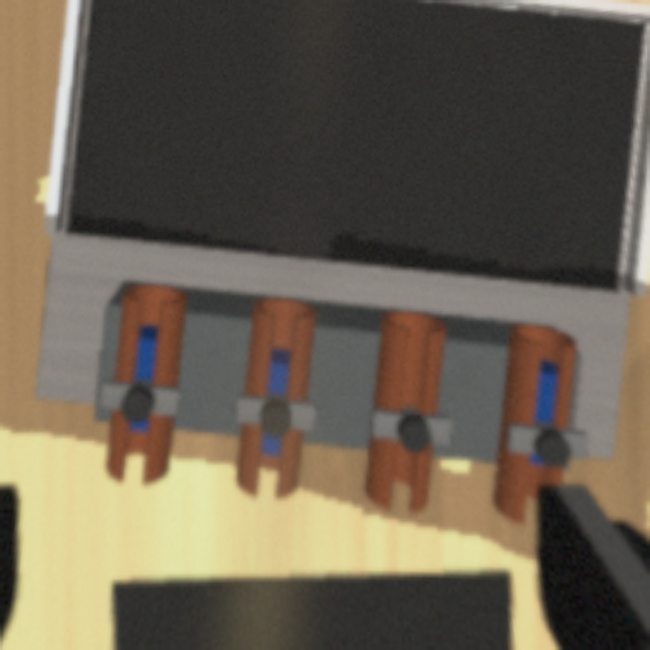

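In the rectified view, blue plugs show in stubs 1, 2 and 4 at (147,350), (278,370) and (547,395). Stub 3 is empty. The manifold yaw is -6.1° and the stub axes are now known. I move to the pre-insertion pose for stub 4 with the rod high.

```bash
cat >> h.py <<'E'
Y=np.array([np.sin(np.radians(6.1)),np.cos(np.radians(6.1))]); X=np.array([Y[1],-Y[0]])
O=np.array([.5513,-.0583])
def stub(i,t,z=None): # xy of axis of stub i at local y t
    return O+X*[None,-.078,-.026,.026,.078][i]+Y*t
E
python3 - <<'E'
from h import *
for i in (1,2,4): print(i,stub(i,-.215).round(4))
p=[*stub(4,-.215),.12]; print(row(p,down(-6.1)))
s=snapshot("scene"); print([px2w(s,u,0).round(3).tolist() for u in [(240,385),(325,385),(300,290)]], px2w(s,(300,268),.1))
E
```

```text
1 [ 0.4509 -0.2638]
2 [ 0.5026 -0.2693]
4 [ 0.606  -0.2804]
[0.0658, 0.0614, 0.03, -0.02, -0.03, 21.1]
[[0.85, -0.413, 0.0], [0.917, -0.272, 0.0], [0.687, -0.224, 0.0]] [ 0.71587007 -0.23239298  0.1       ]
```

```bash
python3 - <<'E'
from h import *
a,b=snapshot("scene"),snapshot("side")
def ray(s,uv):
    p0,p1=px2w(s,uv,0),px2w(s,uv,.5); d=p1-p0; return p0,d/np.linalg.norm(d)
for ua in [(300,268),(200,340)]:
  for ub in [(287,110),(271,128),(271,141)]:
    p,d=ray(a,ua);q,e=ray(b,ub); M=np.c_[d,-e]; x,res,_,_=np.linalg.lstsq(M,q-p,rcond=None); print(ua,ub,(p+d*x[0]).round(3),(q+e*x[1]).round(3))
E
```

```text
(300, 268) (287, 110) [ 0.786 -0.26   0.177] [ 0.734 -0.318  0.204]
(300, 268) (271, 128) [ 0.763 -0.251  0.152] [ 0.759 -0.256  0.154]
(300, 268) (271, 141) [ 0.736 -0.24   0.122] [ 0.743 -0.232  0.119]
(200, 340) (287, 110) [ 0.825 -0.458  0.131] [ 0.833 -0.447  0.124]
(200, 340) (271, 128) [ 0.809 -0.458  0.11 ] [ 0.864 -0.382  0.067]
(200, 340) (271, 141) [ 0.783 -0.458  0.077] [ 0.851 -0.361  0.023]
```

>>> move_arm(
  plan=[
    [0.015, 0.01, 0, 0, 0, 3],
    [0.03, 0.02, 0.005, 0, 0, 6],
    [0.04, 0.03, 0.01, 0, 0, 10],
    [0.05, 0.04, 0.02, 0, 0, 14],
    [0.06, 0.05, 0.025, 0, 0, 18],
    [0.066, 0.061, 0.03, 0, 0, 21.1],
    [0.066, 0.061, 0.03, 0, 0, 21.1],
    [0.066, 0.061, 0.03, 0, 0, 21.1],
  ],
)

```text
time: 14.72
tcp_pos: [0.6056, -0.2802, 0.1203]
ee_rot: [-2.334, -2.103, 0.001]
ft_force: [0.5, -0.2, -1.5]
grip_width: 0.0199
grip_force: 98.4
```

```bash
python3 - <<'E'
from h import *
p,r=pose(); print(p, np.degrees(np.arctan2(*r.as_matrix()[[1,0],1])))
s=wrist("pics/w7.png")
print([w2px(s,[*stub(4,t),.06]).round() for t in (-.035,.035)], w2px(s,[*stub(4,-.06),.147]).round())
for c in ["wrist","scene"]:
    if c=="scene": snapshot(c)
    for l in ["rod_tip","rod_grip","stub4_in","stub1_in"]:
        print(c,l,[(np.round(d["location"],4).tolist(),round(d["confidence"],2)) for d in tip_of(l,c) if d["confidence"]>.4])
print(row([*stub(4,-.215),.0325],down(-6.1)))
E
```

```text
[ 0.60562618 -0.28021185  0.12027184] -5.9515963798378975
[array([317., -22.]), array([317., -91.])] [317. -42.]
wrist rod_tip [([0.83, -0.1863, 0.0112], 0.91), ([0.2209, -0.4094, 0.0128], 0.68)]
wrist rod_grip [([0.3043, -0.4553, 0.0182], 0.93), ([0.6092, -0.2916, 0.1484], 0.86), ([0.1611, -0.2556, 0.0154], 0.57)]
wrist stub4_in []
wrist stub1_in [([0.4709, -0.0892, 0.06], 0.64)]
scene rod_tip [([0.5541, -0.6269, 0.0127], 0.87), ([0.359, -0.6218, 0.0178], 0.72), ([0.8272, -0.1818, 0.012], 0.71), ([0.2174, -0.4125, 0.0136], 0.68), ([0.6201, -0.1256, 0.1466], 0.63)]
scene rod_grip [([0.302, -0.4582, 0.0116], 0.93), ([0.6454, -0.5444, 0.0115], 0.86), ([0.6077, -0.2903, 0.1451], 0.68), ([0.8321, -0.0712, 0.0113], 0.66), ([0.162, -0.2532, 0.0179], 0.64)]
scene stub4_in [([0.6264, -0.098, 0.064], 0.88), ([0.5225, -0.0925, 0.0627], 0.59)]
scene stub1_in [([0.4669, -0.0889, 0.0578], 0.58)]
[0.0002, 0.0004, 0.088, 0.0, 0.0, -0.0]
```

View pics/w7.png

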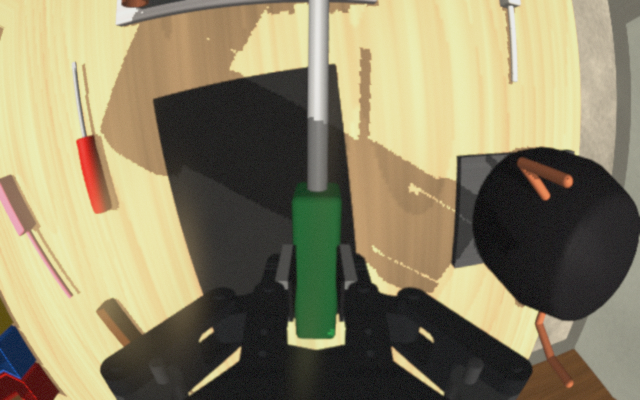

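The rod is straight ahead of the tool along column 318. I lower and insert a little, then check forces.

>>> move_arm(
  plan=[
    [0, 0, 0.03, 0, 0, 0],
    [0, 0, 0.06, 0, 0, 0],
    [0, 0, 0.08, 0, 0, 0],
    [0, 0, 0.088, 0, 0, 0],
    [0, 0, 0.088, 0, 0, 0],
    [0, 0, 0.088, 0, 0, 0],
  ],
)

```text
time: 15.72
tcp_pos: [0.6061, -0.2807, 0.0334]
ee_rot: [2.335, 2.099, 0.0]
ft_force: [0.1, -0.1, -1.1]
grip_width: 0.02
grip_force: 98.4
```

>>> move_arm(
  plan=[
    [0.01, 0, 0, 0, 0, 0],
    [0.02, 0, 0, 0, 0, 0],
    [0.03, 0, 0, 0, 0, 0],
    [0.035, 0, 0, 0, 0, 0],
    [0.035, 0, 0, 0, 0, 0],
  ],
)

```text
time: 16.13
tcp_pos: [0.6098, -0.2438, 0.0329]
ee_rot: [2.334, 2.102, 0.0]
ft_force: [-0.7, 0.0, -1.8]
grip_width: 0.0215
grip_force: 68.3
```

```bash
python3 - <<'E'
from h import *
p,r=pose(); print(p,observe()["ft_force"])
s=snapshot("scene"); c=s["color"][180:280,260:420]; cv2.imwrite("pics/sc8.png",cv2.resize(c,None,fx=5,fy=5,interpolation=cv2.INTER_CUBIC))
E
```

```text
[ 0.60980142 -0.24378782  0.03290819] [-0.71935237  0.01032769 -1.8350261 ]
```

View pics/sc8.png

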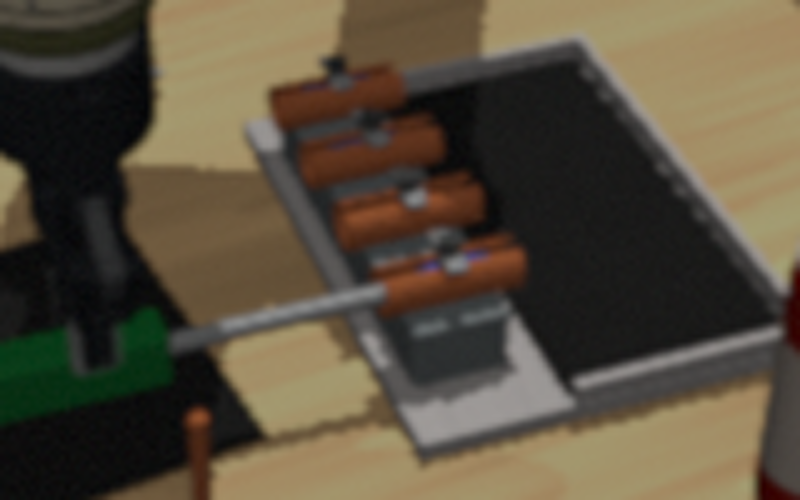

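The rod tip is in stub 4's mouth at about (385,292). The grip force dropped to 68 N with the width growing, so the slackening is happening now. I hold still and recheck.

>>> move_arm(
  plan=[
    [0, 0, 0, 0, 0, 0],
    [0, 0, 0, 0, 0, 0],
    [0, 0, 0, 0, 0, 0],
    [0, 0, 0, 0, 0, 0],
    [0, 0, 0, 0, 0, 0],
    [0, 0, 0, 0, 0, 0],
    [0, 0, 0, 0, 0, 0],
    [0, 0, 0, 0, 0, 0],
  ],
  gripper=-1,
  force=100,
)

```text
time: 16.85
tcp_pos: [0.6094, -0.2456, 0.0324]
ee_rot: [2.336, 2.1, -0.0]
ft_force: [0.6, 0.9, -1.5]
grip_width: 0.0204
grip_force: 99.0
```

```bash
python3 - <<'E'
from h import *
p,r=pose(); print(p,observe()["ft_force"],observe()["grip_force"],observe()["grip_width"])
s=wrist()
print("w",[(np.round(d["location"],4).tolist(),round(d["confidence"],2)) for d in tip_of("rod_grip","wrist") if d["confidence"]>.4])
s=snapshot("scene")
for l in ["rod_grip","rod_tip"]:print([(np.round(d["location"],4).tolist(),round(d["confidence"],2)) for d in tip_of(l,"scene") if d["confidence"]>.3])
c=s["color"][180:280,260:420]; cv2.imwrite("pics/sc9.png",cv2.resize(c,None,fx=5,fy=5,interpolation=cv2.INTER_CUBIC))
E
```

```text
[ 0.60935822 -0.24558145  0.03238717] [ 0.56754968  0.88262916 -1.49740492] 99.04523765668273 0.020366534176006337
w [([0.3045, -0.4563, 0.0156], 0.97), ([0.6098, -0.2546, 0.0606], 0.65)]
[([0.3027, -0.4596, 0.0168], 0.91), ([0.6458, -0.5451, 0.0097], 0.9), ([0.1607, -0.2543, 0.0168], 0.9), ([0.8306, -0.0718, 0.0132], 0.7), ([0.6097, -0.2538, 0.0584], 0.58)]
[([0.3601, -0.621, 0.0121], 0.89), ([0.2181, -0.41, 0.0118], 0.78), ([0.8252, -0.1842, 0.0113], 0.76), ([0.6246, -0.0902, 0.0566], 0.71), ([0.5534, -0.6296, 0.0114], 0.63)]
```

The grip is back to 99 N and the rod hasn't moved. I push through.

>>> move_arm(
  plan=[
    [0.007, 0, 0, 0, 0, 0],
    [0.014, 0, 0, 0, 0, 0],
    [0.021, 0, 0, 0, 0, 0],
    [0.028, 0, 0, 0, 0, 0],
    [0.035, 0, 0, 0, 0, 0],
    [0.042, 0, 0, 0, 0, 0],
    [0.049, 0, 0, 0, 0, 0],
    [0.056, 0, 0, 0, 0, 0],
    [0.063, 0, 0, 0, 0, 0],
    [0.07, 0, 0, 0, 0, 0],
    [0.07, 0, 0, 0, 0, 0],
    [0.07, 0, 0, 0, 0, 0],
  ],
)

```text
time: 18.1
tcp_pos: [0.6169, -0.1756, 0.0324]
ee_rot: [2.336, 2.101, -0.0]
ft_force: [-0.3, -0.9, -1.4]
grip_width: 0.0203
grip_force: 99.1
```

```bash
python3 - <<'E'
from h import *
p,r=pose(); print(p,observe()["ft_force"],observe()["grip_force"],observe()["grip_width"])
s=wrist(); print("w",[(np.round(d["location"],4).tolist(),round(d["confidence"],2)) for d in tip_of("rod_grip","wrist") if d["confidence"]>.4])
s=snapshot("scene")
for l in ["rod_grip","rod_tip","plug4_center"]:print([(np.round(d["location"],4).tolist(),round(d["confidence"],2)) for d in tip_of(l,"scene") if d["confidence"]>.3])
c=s["color"][170:290,290:450]; cv2.imwrite("pics/sc10.png",cv2.resize(c,None,fx=5,fy=5,interpolation=cv2.INTER_CUBIC))
E
```

```text
[ 0.61687721 -0.17560288  0.03243979] [-0.28662856 -0.8988861  -1.37950058] 99.09499017521739 0.0203090930074773
w [([0.832, -0.0703, 0.0124], 0.72), ([0.6197, -0.1845, 0.0623], 0.67)]
[([0.1604, -0.2561, 0.0148], 0.89), ([0.8333, -0.0712, 0.0085], 0.83), ([0.6402, -0.544, 0.009], 0.76), ([0.3045, -0.4594, 0.0149], 0.72), ([0.4604, 0.3576, 0.0039], 0.72), ([0.6178, -0.1867, 0.0563], 0.64), ([0.4655, -0.0858, 0.0574], 0.58)]
[([0.2185, -0.412, 0.0126], 0.86), ([0.3594, -0.6201, 0.0133], 0.84), ([0.5549, -0.6279, 0.013], 0.75), ([0.8257, -0.1861, 0.0093], 0.61)]
[([0.6354, 0.0126, 0.0213], 0.57), ([0.4643, -0.0863, 0.0594], 0.46)]
```

View pics/sc10.png

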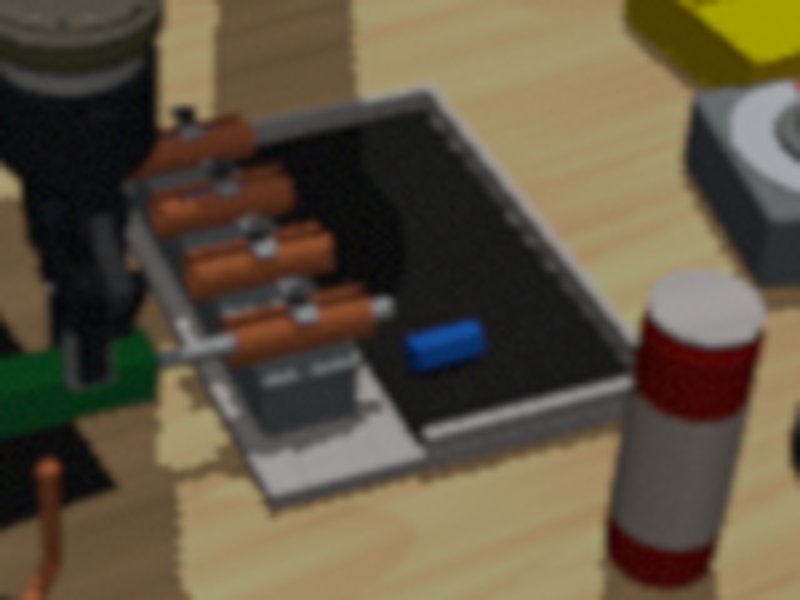

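Plug 4 lies in the tray at (445,345). I withdraw and move to stub 2.

>>> move_arm(
  plan=[
    [-0.015, 0, 0, 0, 0, 0],
    [-0.035, 0, 0, 0, 0, 0],
    [-0.06, 0, 0, 0, 0, 0],
    [-0.085, 0, 0, 0, 0, 0],
    [-0.105, 0, 0, 0, 0, 0],
    [-0.107, -0.01, 0, 0, 0, 0],
    [-0.107, -0.04, 0, 0, 0, 0],
    [-0.107, -0.075, 0, 0, 0, 0],
    [-0.107, -0.1, 0, 0, 0, 0],
    [-0.107, -0.104, 0, 0, 0, 0],
    [-0.107, -0.104, 0, 0, 0, 0],
    [-0.107, -0.104, 0, 0, 0, 0],
  ],
)

```text
time: 19.4
tcp_pos: [0.5027, -0.2723, 0.0328]
ee_rot: [2.336, 2.098, 0.0]
ft_force: [0.3, -0.1, -1.1]
grip_width: 0.02
grip_force: 99.2
```

```bash
python3 - <<'E'
from h import *
o=observe();print(pose()[0],o["grip_force"],o["ft_force"])
print(row([*stub(2,-.215),.0325],down(-6.1)))
E
```

```text
[ 0.50270428 -0.27229847  0.03283717] 99.20071609318256 [ 0.27862938 -0.14333405 -1.13728001]
[0.003, -0.0004, 0.0003, 0.08, 0.05, -0.04]
```

>>> move_arm(
  plan=[
    [0.01, 0, 0, 0, 0, 0],
    [0.02, 0, 0, 0, 0, 0],
    [0.03, 0, 0, 0, 0, 0],
    [0.04, 0, 0, 0, 0, 0],
    [0.04, 0, 0, 0, 0, 0],
  ],
)

```text
time: 19.82
tcp_pos: [0.5067, -0.2293, 0.0324]
ee_rot: [-2.334, -2.103, -0.0]
ft_force: [0.2, -0.0, -2.0]
grip_width: 0.0202
grip_force: 99.2
```

>>> move_arm(
  plan=[
    [0.007, 0, 0, 0, 0, 0],
    [0.014, 0, 0, 0, 0, 0],
    [0.021, 0, 0, 0, 0, 0],
    [0.028, 0, 0, 0, 0, 0],
    [0.035, 0, 0, 0, 0, 0],
    [0.042, 0, 0, 0, 0, 0],
    [0.049, 0, 0, 0, 0, 0],
    [0.056, 0, 0, 0, 0, 0],
    [0.063, 0, 0, 0, 0, 0],
    [0.069, 0, 0, 0, 0, 0],
    [0.069, 0, 0, 0, 0, 0],
    [0.069, 0, 0, 0, 0, 0],
  ],
)

```text
time: 20.82
tcp_pos: [0.5137, -0.1627, 0.0324]
ee_rot: [2.336, 2.101, -0.0]
ft_force: [-0.5, -0.4, -1.3]
grip_width: 0.0204
grip_force: 99.2
```

>>> move_arm(
  plan=[
    [-0.015, 0, 0, 0, 0, 0],
    [-0.035, 0, 0, 0, 0, 0],
    [-0.06, 0, 0, 0, 0, 0],
    [-0.085, 0, 0, 0, 0, 0],
    [-0.105, 0, 0, 0, 0, 0],
    [-0.107, -0.01, 0, 0, 0, 0],
    [-0.107, -0.03, 0, 0, 0, 0],
    [-0.107, -0.045, 0, 0, 0, 0],
    [-0.107, -0.052, 0, 0, 0, 0],
    [-0.107, -0.052, 0, 0, 0, 0],
    [-0.107, -0.052, 0, 0, 0, 0],
  ],
)

```text
time: 21.73
tcp_pos: [0.451, -0.2642, 0.0327]
ee_rot: [2.336, 2.099, 0.0]
ft_force: [0.5, 0.5, -1.5]
grip_width: 0.02
grip_force: 99.2
```

```bash
python3 - <<'E'
from h import *
o=observe();print(pose()[0],o["grip_force"],o["ft_force"])
print(row([*stub(1,-.215),.0325],down(-6.1)))
s=snapshot("scene"); print([(np.round(d["location"],4).tolist(),round(d["confidence"],2)) for l in ["plug1_center","rod_tip"] for d in tip_of(l,"scene") if d["confidence"]>.3])
c=s["color"][170:290,290:450]; cv2.imwrite("pics/sc11.png",cv2.resize(c,None,fx=5,fy=5,interpolation=cv2.INTER_CUBIC))
b=s["color"].astype(int);m=((b[...,0]>b[...,2]+50)&(b[...,0]>b[...,1]+30)); m[:160]=0; m[:,:290]=0
n,lab,st,cen=cv2.connectedComponentsWithStats(m.astype(np.uint8)); print([(st[i,4],cen[i].round(),px2w(s,cen[i],.021).round(3)) for i in range(1,n) if st[i,4]>5])
E
```

```text
[ 0.450978   -0.26423049  0.03267543] 99.21555178239942 [ 0.46146982  0.45693611 -1.52264565]
[0.0004, -0.0001, 0.0002, 0.05, 0.03, -0.03]
[([0.4668, -0.107, 0.0579], 0.67), ([0.5546, -0.6292, 0.0116], 0.67), ([0.2207, -0.4128, 0.0108], 0.59), ([0.8259, -0.1888, 0.0103], 0.56)]
[(np.int32(91), array([362., 215.]), array([0.533, 0.025, 0.021])), (np.int32(113), array([379., 238.]), array([0.634, 0.015, 0.021]))]
```

Plug 2 is out too, at (0.533, 0.025). Now stub 1.

>>> move_arm(
  plan=[
    [0.01, 0, 0, 0, 0, 0],
    [0.02, 0, 0, 0, 0, 0],
    [0.03, 0, 0, 0, 0, 0],
    [0.04, 0, 0, 0, 0, 0],
    [0.04, 0, 0, 0, 0, 0],
  ],
)

```text
time: 22.3
tcp_pos: [0.4549, -0.2218, 0.0324]
ee_rot: [-2.334, -2.102, -0.0]
ft_force: [0.1, -0.5, -2.4]
grip_width: 0.0201
grip_force: 99.2
```

>>> move_arm(
  plan=[
    [0.007, 0, 0, 0, 0, 0],
    [0.014, 0, 0, 0, 0, 0],
    [0.021, 0, 0, 0, 0, 0],
    [0.028, 0, 0, 0, 0, 0],
    [0.035, 0, 0, 0, 0, 0],
    [0.042, 0, 0, 0, 0, 0],
    [0.049, 0, 0, 0, 0, 0],
    [0.056, 0, 0, 0, 0, 0],
    [0.063, 0, 0, 0, 0, 0],
    [0.066, 0, 0, 0, 0, 0],
    [0.066, 0, 0, 0, 0, 0],
    [0.066, 0, 0, 0, 0, 0],
  ],
)

```text
time: 23.3
tcp_pos: [0.4619, -0.1583, 0.0324]
ee_rot: [2.336, 2.1, -0.0]
ft_force: [-0.0, -0.6, -1.3]
grip_width: 0.0197
grip_force: 99.2
```

>>> move_arm(
  plan=[
    [-0.015, 0, 0, 0, 0, 0],
    [-0.035, 0, 0, 0, 0, 0],
    [-0.06, 0, 0, 0, 0, 0],
    [-0.085, 0, 0, 0, 0, 0],
    [-0.105, 0, 0, 0, 0, 0],
    [-0.12, 0, -0.02, 0, 0, 0],
    [-0.12, 0, -0.05, 0, 0, 0],
    [-0.12, 0, -0.08, 0, 0, 0],
    [-0.12, 0, -0.08, 0, 0, 0],
  ],
)

```text
time: 24.05
tcp_pos: [0.4508, -0.2802, 0.1177]
ee_rot: [2.331, 2.093, 0.001]
ft_force: [-0.1, -1.1, -0.2]
grip_width: 0.0201
grip_force: 99.3
```

```bash
cat >> h.py <<'E'
def blues():
    s=snapshot("scene"); b=s["color"].astype(int);m=((b[...,0]>b[...,2]+50)&(b[...,0]>b[...,1]+30)); m[:160]=0; m[:,:290]=0
    n,lab,st,cen=cv2.connectedComponentsWithStats(m.astype(np.uint8)); print([(int(st[i,4]),cen[i].round(),px2w(s,cen[i],.021).round(3)) for i in range(1,n) if st[i,4]>5])
E
python3 - <<'E'
from h import *
o=observe();print(pose()[0],o["grip_force"],o["ft_force"]); blues()
# mat pose: centre ~(.545,-.307). place handle so rod (grip -> tip) fits: along world 105 deg as before
print(row([.564,-.360,.10],down(15.1)))
E
```

```text
[ 0.45083221 -0.28022791  0.11770742] 99.28039759397507 [-0.1156345  -1.14546816 -0.23052629]
[(87, array([354., 204.]), array([0.48 , 0.031, 0.021])), (91, array([362., 215.]), array([0.533, 0.025, 0.021])), (110, array([379., 238.]), array([0.633, 0.015, 0.021]))]
[-0.0681, 0.1219, 0.0157, 0.21, 0.25, -21.24]
```

All three plugs are in the tray, at x = 0.480, 0.533 and 0.633. I lay the rod back centred on the mat, along its long side.

```bash
python3 - <<'E'
from h import *
print(row([.5467,-.356,.03],down(1.5)))
E
```

```text
[-0.0657, 0.104, 0.0856, 0.24, 0.22, -7.64]
```

>>> move_arm(
  plan=[
    [-0.012, 0.02, 0, 0, 0, -1.5],
    [-0.025, 0.04, 0, 0, 0, -3],
    [-0.038, 0.06, 0, 0, 0, -4.5],
    [-0.05, 0.08, 0, 0, 0, -6],
    [-0.062, 0.097, 0.01, 0.2, 0.2, -7.6],
    [-0.066, 0.104, 0.03, 0.2, 0.2, -7.6],
    [-0.066, 0.104, 0.055, 0.2, 0.2, -7.6],
    [-0.066, 0.104, 0.075, 0.2, 0.2, -7.6],
    [-0.066, 0.104, 0.085, 0.2, 0.2, -7.6],
    [-0.066, 0.104, 0.085, 0.2, 0.2, -7.6],
    [-0.066, 0.104, 0.085, 0.2, 0.2, -7.6],
  ],
)

```text
time: 25.02
tcp_pos: [0.5453, -0.3544, 0.0273]
ee_rot: [-2.189, -2.246, -0.0]
ft_force: [0.0, 0.4, -0.5]
grip_width: 0.0203
grip_force: 99.2
```

```bash
python3 - <<'E'
from h import *
print(row([.5467,-.356,-.0085],down(1.5)))
s=snapshot("scene")
for l in ["rod_grip","rod_tip","mat"]:print([(np.round(d["location"],4).tolist(),round(d["confidence"],2)) for d in tip_of(l,"scene") if d["confidence"]>.3 and abs(d["location"][0]-.545)<.06])
E
```

```text
[-0.0018, 0.0015, 0.0358, -0.21, -0.24, -0.01]
[([0.5492, -0.3637, 0.0533], 0.61), ([0.5224, -0.0948, 0.0614], 0.54)]
[([0.5413, -0.1959, 0.0517], 0.77), ([0.5543, -0.6281, 0.0107], 0.57)]
[([0.5464, -0.3081, -0.0006], 0.78)]
```

>>> move_arm(
  plan=[
    [-0.002, 0.001, 0.015, 0, 0, 0],
    [-0.002, 0.001, 0.026, 0, 0, 0],
    [-0.002, 0.001, 0.032, 0, 0, 0],
    [-0.002, 0.001, 0.036, 0, 0, 0],
    [-0.002, 0.001, 0.036, 0, 0, 0],
  ],
)

```text
time: 25.63
tcp_pos: [0.5462, -0.3559, -0.0091]
ee_rot: [-2.188, -2.246, -0.0]
ft_force: [0.0, 0.9, -1.8]
grip_width: 0.0204
grip_force: 99.3
```

>>> move_arm(
  plan=[
    [0, 0, 0, 0, 0, 0],
    [0, 0, 0, 0, 0, 0],
    [0, 0, 0, 0, 0, 0],
    [0, 0, 0, 0, 0, 0],
    [0, 0, -0.02, 0, 0, 0],
    [0, 0, -0.05, 0, 0, 0],
    [0, 0, -0.09, 0, 0, 0],
    [0, 0, -0.13, 0, 0, 0],
    [0, 0, -0.17, 0, 0, 0],
    [0, 0, -0.21, 0, 0, 0],
    [0, 0, -0.23, 0, 0, 0],
    [0, 0, -0.23, 0, 0, 0],
  ],
  gripper=0.2,
)

```text
time: 26.63
tcp_pos: [0.5484, -0.3582, 0.2274]
ee_rot: [2.189, 2.247, 0.001]
ft_force: [0.0, 0.6, 0.8]
grip_width: 0.0513
grip_force: 0.0
```

```bash
python3 - <<'E'
from h import *
s=wrist(); print(pose()[0])
for l in ["rod_grip","rod_tip"]:print([(np.round(d["location"],4).tolist(),round(d["confidence"],2)) for d in tip_of(l,"wrist") if d["confidence"]>.3])
print(row([.556,.02,.28],down(-6.1)))
E
```

```text
[ 0.54774432 -0.35760562  0.22385587]
[([0.3015, -0.4586, 0.0162], 0.9), ([0.646, -0.5476, 0.0096], 0.85), ([0.1601, -0.2568, 0.0131], 0.82), ([0.5514, -0.3666, 0.0195], 0.66)]
[([0.5521, -0.629, 0.0075], 0.94), ([0.2228, -0.4079, 0.0136], 0.65), ([0.5412, -0.2013, 0.0205], 0.59), ([0.8278, -0.1865, 0.0143], 0.58)]
[0.3767, 0.0188, -0.0581, -0.28, -0.27, 7.59]
```

The rod lies flat on the mat. On to the plugs: a view over the tray.

>>> move_arm(
  plan=[
    [0.036, 0.002, -0.01, 0, 0, 1],
    [0.074, 0.004, -0.02, 0, 0, 2],
    [0.112, 0.006, -0.03, 0, 0, 3],
    [0.15, 0.008, -0.04, 0, 0, 4],
    [0.188, 0.01, -0.045, 0, 0, 5],
    [0.226, 0.012, -0.05, 0, 0, 6],
    [0.264, 0.014, -0.055, 0, 0, 7],
    [0.302, 0.016, -0.058, 0, 0, 7.6],
    [0.335, 0.019, -0.058, 0, 0, 7.6],
    [0.36, 0.019, -0.058, 0, 0, 7.6],
    [0.36, 0.019, -0.058, 0, 0, 7.6],
    [0.36, 0.019, -0.058, 0, 0, 7.6],
  ],
)

```text
time: 27.78
tcp_pos: [0.5565, 0.004, 0.2792]
ee_rot: [-2.329, -2.098, 0.003]
ft_force: [0.0, -0.9, -0.2]
grip_width: 0.0516
grip_force: 0.0
```

```bash
python3 - <<'E'
from h import *
s=wrist("pics/w12.png"); print(pose()[0])
C=[.556,.03];h=.13
a=top(s,C,h,.0004,.022); cv2.imwrite("pics/tray.png",a)
b=a.astype(int);m=((b[...,0]>b[...,2]+40)&(b[...,0]>b[...,1]+25))
n,lab,st,cen=cv2.connectedComponentsWithStats(m.astype(np.uint8))
for i in range(1,n):
    if st[i,4]>300:
        ys,xs=np.nonzero(lab==i); rc=cv2.minAreaRect(np.c_[xs,ys].astype(np.float32)); c=rc[0]
        print(np.round([C[0]-h+c[0]*.0004, C[1]+h-c[1]*.0004],4),np.round(np.array(rc[1])*.4,1),round(rc[2],1))
E
```

```text
[0.55661323 0.00291724 0.27936706]
[0.4818 0.0279] [20.1 40.1] 4.9
[0.5345 0.0218] [20. 40.] 6.2
[0.6345 0.0129] [20.2 39.9] 5.0
```

View pics/tray.png

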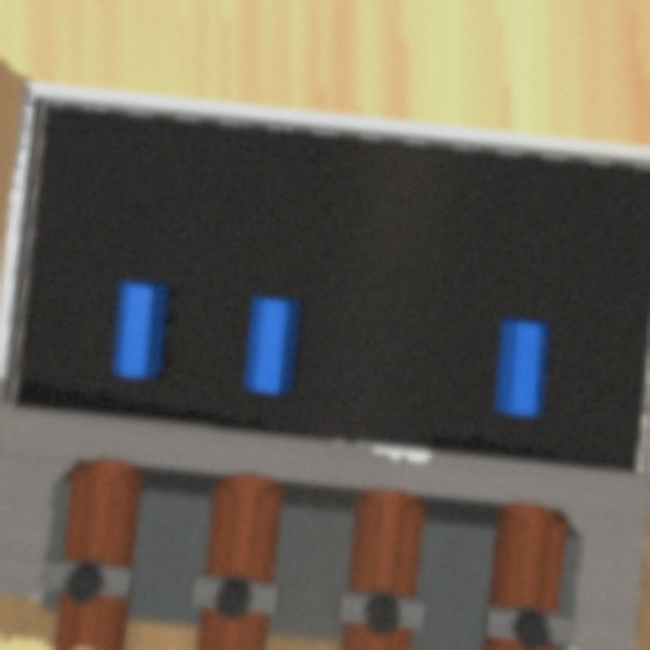

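The three plugs lie parallel at (140,330), (270,345) and (520,368) in the rectified view. I pick the leftmost first, across its width.

```bash
python3 - <<'E'
from h import *
print(row([.4818,.0285,.05],down(-5)))
E
```

```text
[0.0168, -0.0757, 0.2299, -0.34, -0.18, -1.07]
```

>>> move_arm(
  plan=[
    [0.005, -0.02, 0.03, 0, 0, 0],
    [0.01, -0.04, 0.065, 0, 0, 0],
    [0.017, -0.06, 0.1, 0, 0, -1],
    [0.017, -0.076, 0.135, -0.3, -0.2, -1],
    [0.017, -0.076, 0.17, -0.3, -0.2, -1],
    [0.017, -0.076, 0.205, -0.3, -0.2, -1],
    [0.017, -0.076, 0.23, -0.3, -0.2, -1],
    [0.017, -0.076, 0.23, -0.3, -0.2, -1],
    [0.017, -0.076, 0.23, -0.3, -0.2, -1],
  ],
  gripper=-0.1,
)

```text
time: 28.58
tcp_pos: [0.4819, 0.028, 0.0506]
ee_rot: [-2.319, -2.118, 0.001]
ft_force: [0.3, -0.8, 0.5]
grip_width: 0.0383
grip_force: 0.0
```

```bash
python3 - <<'E'
from h import *
print(pose()[0],row([.4818,.0285,-.008],down(-5)))
s=wrist("pics/w13.png")
C=[.4818,.0285];h=.06
a=top(s,C,h,.0004,.022)
b=a.astype(int);m=((b[...,0]>b[...,2]+40)&(b[...,0]>b[...,1]+25))
ys,xs=np.nonzero(m); rc=cv2.minAreaRect(np.c_[xs,ys].astype(np.float32)); c=rc[0]
print(np.round([C[0]-h+c[0]*.0004, C[1]+h-c[1]*.0004],4),np.round(np.array(rc[1])*.4,1),round(rc[2],1))
E
```

```text
[0.48192217 0.02804265 0.05056664] [0.0005, -0.0001, 0.0586, -0.05, 0.01, -0.18]
[0.5069 0.0258] [72.5 41.7] 6.2
```

>>> move_arm(
  plan=[
    [0, 0, 0.02, 0, 0, 0],
    [0, 0, 0.04, 0, 0, 0],
    [0, 0, 0.052, 0, 0, 0],
    [0, 0, 0.056, 0, 0, 0],
    [0, 0, 0.0585, 0, 0, 0],
    [0, 0, 0.0585, 0, 0, 0],
  ],
)

```text
time: 29.13
tcp_pos: [0.4833, 0.0286, -0.0065]
ee_rot: [2.316, 2.118, 0.003]
ft_force: [-0.0, -0.2, -0.4]
grip_width: 0.0386
grip_force: 0.0
```

>>> move_arm(
  plan=[
    [0, 0, 0, 0, 0, 0],
    [0, 0, 0, 0, 0, 0],
    [0, 0, 0, 0, 0, 0],
    [0, 0, 0, 0, 0, 0],
    [0, 0, 0, 0, 0, 0],
    [0, 0, 0, 0, 0, 0],
  ],
  gripper=-1,
  force=40,
)

```text
time: 29.63
tcp_pos: [0.4825, 0.0289, -0.0074]
ee_rot: [2.317, 2.119, 0.002]
ft_force: [-0.3, -0.3, -1.4]
grip_width: 0.0003
grip_force: 0.0
```

>>> move_arm(
  plan=[
    [0, 0, -0.01, 0, 0, 0],
    [0, 0, -0.03, 0, 0, 0],
    [0, 0, -0.06, 0, 0, 0],
    [0, 0, -0.09, 0, 0, 0],
    [0, 0, -0.11, 0, 0, 0],
    [0, 0, -0.11, 0, 0, 0],
    [0, 0, -0.11, 0, 0, 0],
  ],
)

```text
time: 30.22
tcp_pos: [0.4827, 0.0289, 0.1037]
ee_rot: [2.316, 2.118, 0.004]
ft_force: [0.4, -0.1, 0.0]
grip_width: -0.0002
grip_force: 0.0
```

```bash
python3 - <<'E'
from h import *
blues(); print(row([.441,.355,.09],down(-5)))
print([(np.round(d["location"],4).tolist(),round(d["confidence"],2)) for c in ["scene","side"] for _ in [snapshot(c)] for d in tip_of("partsbox",c)])
E
```

```text
[(84, array([355., 204.]), array([0.48 , 0.032, 0.021])), (83, array([362., 215.]), array([0.534, 0.026, 0.021])), (103, array([379., 238.]), array([0.634, 0.016, 0.021]))]
[0.3211, -0.0699, 0.0124, 0.09, 0.01, -0.1]
[([0.5473, -0.3665, 0.0165], 0.72), ([0.6105, 0.268, 0.0878], 0.47), ([0.4627, 0.3599, -0.0004], 0.78), ([0.5706, -0.0981, 0.0606], 0.64)]
```

The fingers closed above the plug, so the tips sit about 37 mm behind the TCP reading. I try again lower.

>>> move_arm(
  plan=[
    [0, 0, 0.03, 0, 0, 0],
    [0, 0, 0.06, 0, 0, 0],
    [0, 0, 0.08, 0, 0, 0],
    [0, 0, 0.1, 0, 0, 0],
    [0, 0, 0.11, 0, 0, 0],
    [0, 0, 0.116, 0, 0, 0],
    [0, 0, 0.12, 0, 0, 0],
    [0, 0, 0.124, 0, 0, 0],
    [0, 0, 0.124, 0, 0, 0],
  ],
  gripper=-0.1,
)

```text
time: 31.22
tcp_pos: [0.4826, 0.0289, -0.0215]
ee_rot: [2.317, 2.119, 0.002]
ft_force: [-0.6, -0.2, 0.2]
grip_width: 0.0385
grip_force: 0.0
```

>>> move_arm(
  plan=[
    [0, 0, 0, 0, 0, 0],
    [0, 0, 0, 0, 0, 0],
    [0, 0, 0, 0, 0, 0],
    [0, 0, 0, 0, 0, 0],
    [0, 0, 0, 0, 0, 0],
    [0, 0, 0, 0, 0, 0],
  ],
  gripper=-1,
  force=40,
)

```text
time: 31.72
tcp_pos: [0.4829, 0.0288, -0.0208]
ee_rot: [2.316, 2.119, 0.003]
ft_force: [-1.4, 0.1, 7.1]
grip_width: 0.0163
grip_force: 39.3
```

>>> move_arm(
  plan=[
    [0, 0, -0.01, 0, 0, 0],
    [0, 0, -0.03, 0, 0, 0],
    [0, 0, -0.06, 0, 0, 0],
    [0, 0, -0.09, 0, 0, 0],
    [0, 0, -0.12, 0, 0, 0],
    [0, 0, -0.12, 0, 0, 0],
  ],
)

```text
time: 32.22
tcp_pos: [0.4851, 0.0285, 0.1044]
ee_rot: [2.311, 2.114, 0.011]
ft_force: [1.7, -0.8, 1.3]
grip_width: 0.0161
grip_force: 39.4
```

```bash
python3 - <<'E'
from h import *
blues(); o=observe(); print(o["grip_force"],o["grip_width"],row([.436,.355,.07],down(-5)))
E
```

```text
[(15, array([352., 167.]), array([0.309, 0.117, 0.021])), (82, array([362., 215.]), array([0.534, 0.026, 0.021])), (103, array([379., 238.]), array([0.634, 0.016, 0.021]))]
39.39693242311478 0.016734049895862614 [0.3208, -0.0769, 0.0307, 0.45, 0.05, -0.09]
```

>>> move_arm(
  plan=[
    [0.035, -0.008, 0, 0, 0, 0],
    [0.07, -0.017, 0, 0, 0, 0],
    [0.105, -0.025, 0, 0, 0, 0],
    [0.14, -0.034, 0, 0, 0, 0],
    [0.175, -0.042, 0, 0, 0, 0],
    [0.21, -0.05, 0, 0, 0, 0],
    [0.245, -0.06, 0, 0, 0, 0],
    [0.28, -0.07, 0, 0, 0, 0],
    [0.31, -0.077, 0, 0, 0, 0],
    [0.321, -0.077, 0, 0, 0, 0],
    [0.321, -0.077, 0.03, 0, 0, 0],
    [0.321, -0.077, 0.03, 0, 0, 0],
  ],
)

```text
time: 33.27
tcp_pos: [0.4316, 0.3543, 0.0635]
ee_rot: [-2.316, -2.121, 0.012]
ft_force: [-1.1, -0.7, -1.7]
grip_width: 0.0158
grip_force: 39.4
```

```bash
python3 - <<'E'
from h import *
print(pose()[0],row([.436,.355,-.005],down(-5)))
s=wrist("pics/w14.png"); print([w2px(s,[.4615+a,.358+b,.045]).round() for a,b in ((-.065,-.065),(.065,-.065),(.065,.065),(-.065,.065))])
E
```

```text
[0.43155594 0.35433419 0.06353122] [0.0014, 0.0047, 0.0685, -0.31, 0.28, -0.04]
[array([278., 296.]), array([441., 280.]), array([449., 111.]), array([252., 124.])]
```

View pics/w14.png

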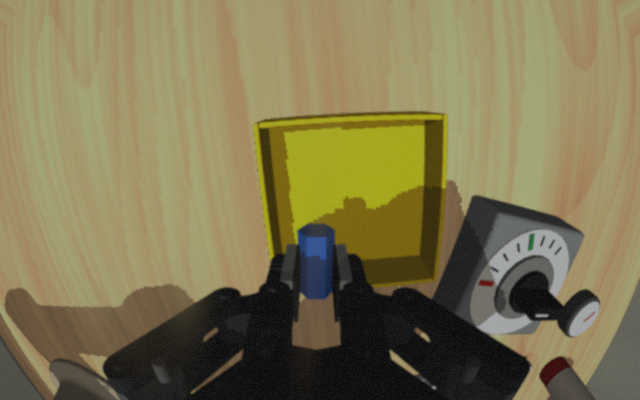

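The box corners match the prediction, and the plug is held at (317,260). I lower it into the box and release.

>>> move_arm(
  plan=[
    [0.006, 0.009, 0.02, 0, 0, 0],
    [0.006, 0.009, 0.045, 0, 0, 0],
    [0.006, 0.009, 0.065, 0, 0, 0],
    [0.006, 0.009, 0.068, 0, 0, 0],
    [0.006, 0.009, 0.068, 0, 0, 0],
  ],
)

```text
time: 33.73
tcp_pos: [0.4437, 0.3598, 0.0003]
ee_rot: [2.319, 2.119, -0.001]
ft_force: [-0.4, -0.5, 0.2]
grip_width: 0.0159
grip_force: 39.4
```

>>> move_arm(
  plan=[
    [0, 0, 0, 0, 0, 0],
    [0, 0, 0, 0, 0, 0],
    [0, 0, 0, 0, 0, 0],
    [0, 0, -0.03, 0, 0, 0],
    [0, 0, -0.07, 0, 0, 0],
    [0, 0, -0.11, 0, 0, 0],
    [0, 0, -0.13, 0, 0, 0],
    [0, 0, -0.13, 0, 0, 0],
  ],
  gripper=-0.4,
)

```text
time: 34.4
tcp_pos: [0.4457, 0.362, 0.1365]
ee_rot: [2.315, 2.118, 0.017]
ft_force: [0.6, -0.2, 0.9]
grip_width: 0.0255
grip_force: 0.0
```

```bash
python3 - <<'E'
from h import *
blues(); print(pose()[0],row([.5345,.0225,.12],down(-6)),"then",row([.5345,.0225,-.020],down(-6)))
E
```

```text
[(41, array([442., 172.]), array([0.455, 0.352, 0.021])), (90, array([362., 215.]), array([0.533, 0.025, 0.021])), (113, array([379., 238.]), array([0.634, 0.015, 0.021]))]
[0.44462824 0.36131348 0.13337003] [-0.3295, 0.1195, 0.0132, 0.37, -0.17, 0.91] then [-0.3299, 0.1186, 0.1532, 0.37, -0.17, 0.91]
```

Plug 1 is in the box. Now plug 2.

>>> move_arm(
  plan=[
    [-0.035, 0.013, 0, 0, 0, 0],
    [-0.07, 0.026, 0, 0, 0, 0],
    [-0.105, 0.039, 0, 0, 0, 0],
    [-0.14, 0.052, 0, 0, 0, 0],
    [-0.175, 0.065, 0, 0, 0, 0.9],
    [-0.21, 0.078, 0, 0, 0, 0.9],
    [-0.245, 0.091, 0, 0, 0, 0.9],
    [-0.28, 0.104, 0, 0, 0, 0.9],
    [-0.31, 0.115, 0.005, 0, 0, 0.9],
    [-0.33, 0.119, 0.013, 0, 0, 0.9],
    [-0.33, 0.119, 0.06, 0, 0, 0.9],
    [-0.33, 0.119, 0.06, 0, 0, 0.9],
  ],
  gripper=-0.1,
)

```text
time: 35.45
tcp_pos: [0.5294, 0.0209, 0.0649]
ee_rot: [-2.332, -2.095, 0.008]
ft_force: [-1.3, 0.3, -2.1]
grip_width: 0.0383
grip_force: 0.0
```

```bash
python3 - <<'E'
from h import *
print(pose()[0],row([.5345,.0225,-.020],down(-6)))
E
```

```text
[0.52937739 0.02086166 0.06493923] [0.0021, 0.0056, 0.0849, -0.47, -0.03, -0.13]
```

>>> move_arm(
  plan=[
    [0.001, 0.003, 0.025, 0, 0, 0],
    [0.001, 0.003, 0.05, 0, 0, 0],
    [0.001, 0.003, 0.068, 0, 0, 0],
    [0.001, 0.003, 0.076, 0, 0, 0],
    [0.001, 0.003, 0.082, 0, 0, 0],
    [0.001, 0.003, 0.084, 0, 0, 0],
    [0.001, 0.003, 0.084, 0, 0, 0],
  ],
)

```text
time: 36.03
tcp_pos: [0.5363, 0.0223, -0.0129]
ee_rot: [2.333, 2.102, 0.002]
ft_force: [-0.3, 0.6, 1.2]
grip_width: 0.0389
grip_force: 0.0
```

>>> move_arm(
  plan=[
    [0, 0, 0, 0, 0, 0],
    [0, 0, 0, 0, 0, 0],
    [0, 0, 0, 0, 0, 0],
    [0, 0, 0, 0, 0, 0],
    [0, 0, 0, 0, 0, 0],
    [0, 0, 0, 0, 0, 0],
  ],
  gripper=-1,
)

```text
time: 36.53
tcp_pos: [0.5365, 0.0221, -0.0125]
ee_rot: [2.333, 2.101, 0.003]
ft_force: [-1.6, 1.1, 7.0]
grip_width: 0.0104
grip_force: 35.6
```

>>> move_arm(
  plan=[
    [0, 0, -0.01, 0, 0, 0],
    [0, 0, -0.03, 0, 0, 0],
    [0, 0, -0.06, 0, 0, 0],
    [0, 0, -0.09, 0, 0, 0],
    [0, 0, -0.12, 0, 0, 0],
    [0, 0, -0.12, 0, 0, 0],
    [0, 0, -0.12, 0, 0, 0],
  ],
)

```text
time: 37.12
tcp_pos: [0.5367, 0.022, 0.1085]
ee_rot: [2.331, 2.099, 0.005]
ft_force: [-0.1, -0.5, -1.6]
grip_width: 0.01
grip_force: 33.8
```

```bash
python3 - <<'E'
from h import *
blues(); print(pose()[0],row([.480,.358,.07],down(-6)))
E
```

```text
[(41, array([442., 172.]), array([0.455, 0.352, 0.021])), (16, array([360., 180.]), array([0.382, 0.106, 0.021])), (100, array([379., 238.]), array([0.634, 0.016, 0.021]))]
[0.53581246 0.02209066 0.10693752] [0.3282, -0.0907, 0.0367, 0.13, 0.01, -0.0]
```

The grip is shallow at 10 mm width. I set the plug back down and regrip deeper.

>>> move_arm(
  plan=[
    [0, 0, 0.03, 0, 0, 0],
    [0, 0, 0.06, 0, 0, 0],
    [0, 0, 0.09, 0, 0, 0],
    [0, 0, 0.11, 0, 0, 0],
    [0, 0, 0.116, 0, 0, 0],
    [0, 0, 0.119, 0, 0, 0],
    [0, 0, 0.119, 0, 0, 0],
  ],
)

```text
time: 37.75
tcp_pos: [0.5348, 0.0223, -0.0124]
ee_rot: [-2.333, -2.102, 0.002]
ft_force: [-0.6, -0.1, -0.3]
grip_width: 0.0103
grip_force: 33.9
```

>>> move_arm(
  plan=[
    [0, 0, 0, 0, 0, 0],
    [0, 0, 0, 0, 0, 0],
    [0, 0, 0, 0, 0, 0],
    [0, 0, 0, 0, 0, 0],
    [0, 0, 0.004, 0, 0, 0],
    [0, 0, 0.008, 0, 0, 0],
    [0, 0, 0.008, 0, 0, 0],
    [0, 0, 0.008, 0, 0, 0],
  ],
  gripper=-0.1,
)

```text
time: 38.42
tcp_pos: [0.5358, 0.0221, -0.0208]
ee_rot: [2.334, 2.102, 0.001]
ft_force: [-0.5, -0.3, 0.6]
grip_width: 0.0385
grip_force: 0.0
```

>>> move_arm(
  plan=[
    [0, 0, 0, 0, 0, 0],
    [0, 0, 0, 0, 0, 0],
    [0, 0, 0, 0, 0, 0],
    [0, 0, 0, 0, 0, 0],
    [0, 0, 0, 0, 0, 0],
    [0, 0, 0, 0, 0, 0],
  ],
  gripper=-1,
)

```text
time: 38.92
tcp_pos: [0.5362, 0.022, -0.0202]
ee_rot: [2.334, 2.101, 0.002]
ft_force: [-0.3, -0.0, 3.5]
grip_width: 0.0159
grip_force: 39.3
```

Solid grip at 16 mm. I carry it to the box.

>>> move_arm(
  plan=[
    [0, 0, -0.01, 0, 0, 0],
    [0, 0, -0.03, 0, 0, 0],
    [0, 0, -0.06, 0, 0, 0],
    [0, 0, -0.09, 0, 0, 0],
    [0, 0, -0.12, 0, 0, 0],
    [0, 0, -0.12, 0, 0, 0],
    [0, 0, -0.12, 0, 0, 0],
  ],
)

```text
time: 39.5
tcp_pos: [0.5366, 0.022, 0.1013]
ee_rot: [2.332, 2.1, 0.005]
ft_force: [-0.4, -0.5, -0.6]
grip_width: 0.016
grip_force: 39.2
```

>>> move_arm(
  plan=[
    [0.035, -0.008, 0, 0, 0, 0],
    [0.07, -0.018, 0, 0, 0, 0],
    [0.105, -0.028, 0, 0, 0, 0],
    [0.14, -0.037, 0, 0, 0, 0],
    [0.175, -0.046, 0, 0, 0, 0],
    [0.21, -0.055, 0, 0, 0, 0],
    [0.245, -0.065, 0, 0, 0, 0],
    [0.28, -0.075, 0, 0, 0, 0],
    [0.31, -0.084, 0, 0, 0, 0],
    [0.328, -0.09, 0, 0, 0, 0],
    [0.328, -0.09, 0, 0, 0, 0],
    [0.328, -0.09, 0, 0, 0, 0],
  ],
)

```text
time: 40.5
tcp_pos: [0.4797, 0.3579, 0.0981]
ee_rot: [2.332, 2.104, -0.002]
ft_force: [-0.0, -0.8, 0.0]
grip_width: 0.0165
grip_force: 39.2
```

```bash
python3 - <<'E'
from h import *
o=observe(); print(pose()[0],o["grip_width"],row([.480,.358,0],down(-6)))
E
```

```text
[0.47974986 0.35785972 0.09805228] 0.016464296255938066 [0.0003, 0.0003, 0.0981, -0.03, 0.09, 0.09]
```

>>> move_arm(
  plan=[
    [0, 0.005, 0.03, 0, 0, 0],
    [0, 0.005, 0.06, 0, 0, 0],
    [0, 0.005, 0.085, 0, 0, 0],
    [0, 0.005, 0.094, 0, 0, 0],
    [0, 0.005, 0.094, 0, 0, 0],
    [0, 0.005, 0.094, 0, 0, 0],
  ],
)

```text
time: 41.0
tcp_pos: [0.4864, 0.3567, 0.0061]
ee_rot: [2.334, 2.1, 0.002]
ft_force: [0.2, 0.1, 0.9]
grip_width: 0.0161
grip_force: 39.2
```

>>> move_arm(
  plan=[
    [0, 0, 0, 0, 0, 0],
    [0, 0, 0, 0, 0, 0],
    [0, 0, 0, 0, 0, 0],
    [0, 0, -0.03, 0, 0, 0],
    [0, 0, -0.07, 0, 0, 0],
    [0, 0, -0.11, 0, 0, 0],
    [0, 0, -0.12, 0, 0, 0],
    [0, 0, -0.12, 0, 0, 0],
    [0, 0, -0.12, 0, 0, 0],
  ],
  gripper=-0.4,
)

```text
time: 41.75
tcp_pos: [0.4856, 0.3572, 0.1256]
ee_rot: [2.333, 2.101, 0.003]
ft_force: [0.0, 0.4, -0.6]
grip_width: 0.0255
grip_force: 0.0
```

```bash
python3 - <<'E'
from h import *
blues(); print(pose()[0],row([.6345,.0135,.12],down(-5)))
E
```

```text
[(41, array([442., 172.]), array([0.455, 0.352, 0.021])), (13, array([449., 178.]), array([0.49 , 0.352, 0.021])), (112, array([379., 238.]), array([0.634, 0.015, 0.021]))]
[0.48507374 0.35697619 0.12434975] [-0.326, 0.1845, 0.0047, 0.01, 0.06, -1.0]
```

>>> move_arm(
  plan=[
    [-0.034, 0.01, -0.01, 0, 0, 0],
    [-0.068, 0.025, -0.01, 0, 0, 0],
    [-0.102, 0.045, -0.01, 0, 0, 0],
    [-0.136, 0.065, -0.01, 0, 0, 0],
    [-0.17, 0.085, -0.01, 0, 0, 0],
    [-0.204, 0.105, -0.01, 0, 0, 0],
    [-0.236, 0.125, 0, 0, 0, -1],
    [-0.268, 0.145, 0, 0, 0, -1],
    [-0.3, 0.165, 0, 0, 0, -1],
    [-0.326, 0.184, 0.005, 0, 0, -1],
    [-0.326, 0.184, 0.005, 0, 0, -1],
    [-0.326, 0.184, 0.005, 0, 0, -1],
  ],
  gripper=-0.1,
)

```text
time: 42.8
tcp_pos: [0.6339, 0.0124, 0.1182]
ee_rot: [-2.317, -2.118, 0.002]
ft_force: [-0.4, -0.3, -0.2]
grip_width: 0.0381
grip_force: 0.0
```

>>> move_arm(
  plan=[
    [0, 0, 0.03, 0, 0, 0],
    [0, 0, 0.06, 0, 0, 0],
    [0, 0, 0.09, 0, 0, 0],
    [0, 0, 0.1, 0, 0, 0],
    [0, 0, 0.1, 0, 0, 0],
    [0, 0, 0.1, 0, 0, 0],
  ],
)

```text
time: 43.3
tcp_pos: [0.6348, 0.0144, 0.0214]
ee_rot: [2.314, 2.122, 0.002]
ft_force: [0.2, -0.1, -0.1]
grip_width: 0.0388
grip_force: 0.0
```

```bash
python3 - <<'E'
from h import *
print(pose()[0],row([.6345,.0135,-.0205],down(-5)))
E
```

```text
[0.63483864 0.01435372 0.02142568] [-0.0009, -0.0003, 0.0419, 0.1, 0.01, 0.05]
```

>>> move_arm(
  plan=[
    [0, 0, 0.02, 0, 0, 0],
    [0, 0, 0.033, 0, 0, 0],
    [0, 0, 0.038, 0, 0, 0],
    [0, 0, 0.041, 0, 0, 0],
    [0, 0, 0.041, 0, 0, 0],
    [0, 0, 0.041, 0, 0, 0],
  ],
)

```text
time: 43.8
tcp_pos: [0.6352, 0.0137, -0.0194]
ee_rot: [2.315, 2.121, 0.003]
ft_force: [-0.6, 0.2, -0.1]
grip_width: 0.0384
grip_force: 0.0
```

>>> move_arm(
  plan=[
    [0, 0, 0, 0, 0, 0],
    [0, 0, 0, 0, 0, 0],
    [0, 0, 0, 0, 0, 0],
    [0, 0, 0, 0, 0, 0],
    [0, 0, 0, 0, 0, 0],
    [0, 0, 0, 0, 0, 0],
  ],
  gripper=-1,
)

```text
time: 44.3
tcp_pos: [0.6352, 0.0136, -0.0193]
ee_rot: [2.314, 2.121, 0.003]
ft_force: [-1.1, 0.5, 6.1]
grip_width: 0.0166
grip_force: 39.3
```

>>> move_arm(
  plan=[
    [0, 0, -0.01, 0, 0, 0],
    [0, 0, -0.03, 0, 0, 0],
    [0, 0, -0.06, 0, 0, 0],
    [0, 0, -0.1, 0, 0, 0],
    [0, 0, -0.14, 0, 0, 0],
    [0, 0, -0.14, 0, 0, 0],
    [0, 0, -0.14, 0, 0, 0],
  ],
)

```text
time: 44.88
tcp_pos: [0.6356, 0.0136, 0.1226]
ee_rot: [2.312, 2.119, 0.006]
ft_force: [-1.1, -0.6, -0.7]
grip_width: 0.0161
grip_force: 39.3
```

```bash
python3 - <<'E'
from h import *
blues(); print(pose()[0],row([.464,.358,.12],down(-5)))
E
```

```text
[(42, array([442., 172.]), array([0.455, 0.352, 0.021])), (10, array([449., 178.]), array([0.489, 0.351, 0.021])), (30, array([378., 194.]), array([0.469, 0.115, 0.021]))]
[0.63450165 0.01376283 0.12027468] [0.3281, -0.1999, -0.0003, 0.14, 0.02, -0.0]
```

>>> move_arm(
  plan=[
    [0.03, -0.022, 0, 0, 0, 0],
    [0.062, -0.044, 0, 0, 0, 0],
    [0.095, -0.066, 0, 0, 0, 0],
    [0.128, -0.088, 0, 0, 0, 0],
    [0.161, -0.11, 0, 0, 0, 0],
    [0.194, -0.132, 0, 0, 0, 0],
    [0.227, -0.154, 0, 0, 0, 0],
    [0.26, -0.17, 0, 0, 0, 0],
    [0.295, -0.185, 0, 0, 0, 0],
    [0.328, -0.2, 0, 0, 0, 0],
    [0.328, -0.2, 0, 0, 0, 0],
    [0.328, -0.2, 0, 0, 0, 0],
  ],
)

```text
time: 45.93
tcp_pos: [0.4623, 0.3589, 0.1177]
ee_rot: [2.313, 2.126, -0.003]
ft_force: [-0.8, -0.6, 0.5]
grip_width: 0.0161
grip_force: 39.3
```

>>> move_arm(
  plan=[
    [0, 0, 0.03, 0, 0, 0],
    [0, 0, 0.06, 0, 0, 0],
    [0, 0, 0.09, 0, 0, 0],
    [0, 0, 0.11, 0, 0, 0],
    [0, 0, 0.11, 0, 0, 0],
    [0, 0, 0.11, 0, 0, 0],
  ],
)

```text
time: 46.43
tcp_pos: [0.4639, 0.3567, 0.0086]
ee_rot: [2.317, 2.12, -0.003]
ft_force: [0.3, 0.2, 0.2]
grip_width: 0.0158
grip_force: 39.3
```

>>> move_arm(
  plan=[
    [0, 0, 0, 0, 0, 0],
    [0, 0, 0, 0, 0, 0],
    [0, 0, 0, 0, 0, 0],
    [0, 0, -0.03, 0, 0, 0],
    [0, 0, -0.07, 0, 0, 0],
    [0, 0, -0.11, 0, 0, 0],
    [0, 0, -0.15, 0, 0, 0],
    [0, 0, -0.19, 0, 0, 0],
    [0, 0, -0.23, 0, 0, 0],
    [0, 0, -0.25, 0, 0, 0],
    [0, 0, -0.25, 0, 0, 0],
  ],
  gripper=-0.4,
)

```text
time: 47.35
tcp_pos: [0.465, 0.3587, 0.2657]
ee_rot: [2.313, 2.12, 0.017]
ft_force: [-0.2, 0.1, 0.5]
grip_width: 0.0259
grip_force: 0.0
```

```bash
python3 - <<'E'
from h import *
blues(); print(pose()[0])
s=wrist(); 
a=top(s,[.53,.32],.14,.0005,.05); cv2.imwrite("pics/box.png",a)
s2=snapshot("scene")
for l in ["rod_grip","rod_tip","mat"]:print([(np.round(d["location"],4).tolist(),round(d["confidence"],2)) for d in tip_of(l,"scene") if d["confidence"]>.3 and abs(d["location"][0]-.545)<.08])
print(row([.611,.275,.15],down(73)),row([.611,.275,.055],down(73)))
E
```

```text
[(101, array([444., 175.]), array([0.469, 0.351, 0.021]))]
[0.46426288 0.35829612 0.26234773]
[([0.5474, -0.3656, 0.0111], 0.76), ([0.4685, 0.3586, 0.0133], 0.53)]
[([0.5435, -0.1979, 0.02], 0.92), ([0.5531, -0.6288, 0.0141], 0.63)]
[([0.5437, -0.3095, -0.0015], 0.66)]
[-0.0694, 0.1544, 0.1081, -0.08, 0.05, -78.0] [-0.0693, 0.1545, 0.2031, -0.08, 0.05, -78.0]
```

View pics/box.png

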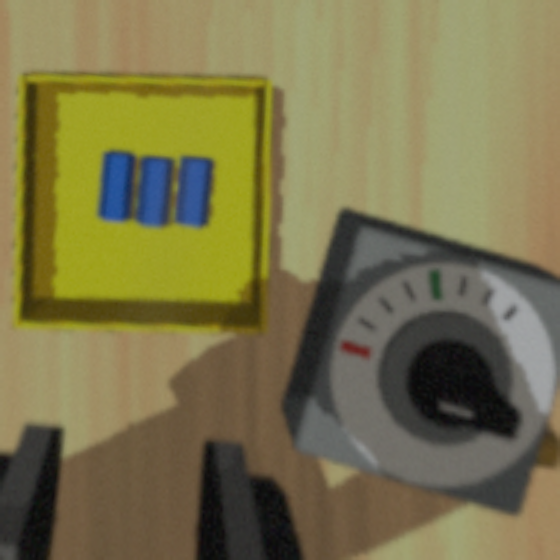

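All three plugs are in the box at (115,185), (153,190) and (195,190), and the rod is still on the mat. Now the dial.

>>> move_arm(
  plan=[
    [-0.01, 0.015, 0, 0, 0, -7],
    [-0.02, 0.03, 0, 0, 0, -14],
    [-0.03, 0.05, 0, 0, 0, -21],
    [-0.04, 0.07, 0, 0, 0, -28],
    [-0.05, 0.09, 0, 0, 0, -35],
    [-0.06, 0.11, 0, 0, 0, -42],
    [-0.069, 0.13, 0, 0, 0, -49],
    [-0.069, 0.145, 0.02, 0, 0, -56],
    [-0.069, 0.153, 0.05, 0, 0, -63],
    [-0.069, 0.153, 0.08, 0, 0, -70],
    [-0.069, 0.153, 0.105, 0, 0, -77],
    [-0.069, 0.153, 0.105, 0, 0, -78],
  ],
  gripper=-0.1,
)

```text
time: 48.65
tcp_pos: [0.6076, 0.275, 0.1478]
ee_rot: [-0.456, -3.099, 0.007]
ft_force: [0.4, 0.1, -1.1]
grip_width: 0.0385
grip_force: 0.0
```

>>> move_arm(
  plan=[
    [0, 0, 0, 0, 0, 0],
    [0, 0, 0, 0, 0, 0],
    [0, 0, 0, 0, 0, 0],
  ],
)

```text
time: 48.9
tcp_pos: [0.611, 0.2762, 0.1569]
ee_rot: [0.467, 3.102, 0.002]
ft_force: [0.1, -0.5, -0.7]
grip_width: 0.0385
grip_force: 0.0
```

```bash
python3 - <<'E'
from h import *
print(pose()[0],row([.610,.275,.042],down(74.5)))
E
```

```text
[0.61100411 0.27618935 0.156884  ] [0.0011, -0.0017, 0.1149, 0.11, 0.26, -1.63]
```

>>> move_arm(
  plan=[
    [0.001, -0.001, 0.03, 0, 0, -1.5],
    [0.001, -0.001, 0.06, 0, 0, -1.5],
    [0.001, -0.001, 0.085, 0, 0, -1.5],
    [0.001, -0.001, 0.1, 0, 0, -1.5],
    [0.001, -0.001, 0.11, 0, 0, -1.5],
    [0.001, -0.001, 0.113, 0, 0, -1.5],
    [0.001, -0.001, 0.113, 0, 0, -1.5],
  ],
)

```text
time: 49.48
tcp_pos: [0.6096, 0.2753, 0.0424]
ee_rot: [0.424, 3.11, 0.0]
ft_force: [-0.2, 0.7, 0.4]
grip_width: 0.0381
grip_force: 0.0
```

>>> move_arm(
  plan=[
    [0, 0, 0, 0, 0, 0],
    [0, 0, 0, 0, 0, 0],
    [0, 0, 0, 0, 0, 0],
    [0, 0, 0, 0, 0, 0],
    [0, 0, 0, 0, 0, 0],
    [0, 0, 0, 0, 0, 0],
  ],
  gripper=-1,
)

```text
time: 49.98
tcp_pos: [0.6098, 0.2746, 0.0434]
ee_rot: [0.425, 3.109, -0.001]
ft_force: [-2.4, -5.1, 5.7]
grip_width: 0.0132
grip_force: 39.9
```

>>> move_arm(
  plan=[
    [0, 0, 0, 0, 0, 7],
    [0, 0, 0, 0, 0, 14],
    [0, 0, 0, 0, 0, 21],
    [0, 0, 0, 0, 0, 28],
    [0, 0, 0, 0, 0, 35],
    [0, 0, 0, 0, 0, 42],
    [0, 0, 0, 0, 0, 49],
    [0, 0, 0, 0, 0, 56],
    [0, 0, 0, 0, 0, 63],
    [0, 0, 0, 0, 0, 69],
    [0, 0, 0, 0, 0, 69],
    [0, 0, 0, 0, 0, 69],
  ],
)

```text
time: 50.98
tcp_pos: [0.6101, 0.2748, 0.0434]
ee_rot: [2.108, 2.325, 0.004]
ft_force: [-0.7, -2.7, 6.0]
grip_width: 0.0129
grip_force: 39.3
```

```bash
python3 - <<'E'
from h import *
o=observe();p,r=pose(); print(p, np.degrees(np.arctan2(*r.as_matrix()[[1,0],1])),o["ft_torque"],o["grip_width"])
E
```

```text
[0.61011349 0.27481875 0.04343817] 5.604276781611264 [-0.67206598  0.14659378 -0.01541597] 0.01292949621030719
```

>>> move_arm(
  plan=[
    [0, 0, 0, 0, 0, 0],
    [0, 0, 0, 0, 0, 0],
    [0, 0, 0, 0, 0, 0],
    [0, 0, 0, 0, 0, 0],
    [0, 0, -0.02, 0, 0, 0],
    [0, 0, -0.06, 0, 0, 0],
    [0, 0, -0.1, 0, 0, 0],
    [0, 0, -0.14, 0, 0, 0],
    [0, 0, -0.18, 0, 0, 0],
    [0, 0, -0.22, 0, 0, 0],
    [-0.02, 0, -0.24, 0, 0, 0],
    [-0.02, 0, -0.24, 0, 0, 0],
  ],
  gripper=0.1,
)

```text
time: 51.98
tcp_pos: [0.6123, 0.2536, 0.2875]
ee_rot: [2.108, 2.319, 0.013]
ft_force: [0.3, -0.6, 0.7]
grip_width: 0.0468
grip_force: 0.0
```

>>> move_arm(
  plan=[
    [0, 0, 0, 0, 0, 0],
    [0, 0, 0, 0, 0, 0],
    [0, 0, 0, 0, 0, 0],
  ],
)

```text
time: 52.23
tcp_pos: [0.6102, 0.2557, 0.2797]
ee_rot: [-2.111, -2.326, 0.003]
ft_force: [0.0, -0.2, 0.5]
grip_width: 0.0467
grip_force: 0.0
```

```bash
python3 - <<'E'
from h import *
s=wrist(); C=[.610,.275]
lo=top(s,C,.07,.0002,.055); hi=top(s,C,.07,.0002,.096)
cv2.imwrite("pics/dial_end.png",hi[50:650,50:650])
def comps(m,a,name):
    n,lab,st,cen=cv2.connectedComponentsWithStats(m.astype(np.uint8))
    for i in range(1,n):
        if st[i,4]>60:
            ys,xs=np.nonzero(lab==i); rc=cv2.minAreaRect(np.c_[xs,ys].astype(np.float32)); print(name,cen[i].round(1),st[i,4],np.round(rc[1]),round(rc[2],1))
h=cv2.cvtColor(lo,cv2.COLOR_BGR2HSV)
comps((h[...,1]>110)&(h[...,0]>40)&(h[...,0]<85),lo,"green"); comps((h[...,1]>120)&((h[...,0]<8)|(h[...,0]>174)),lo,"red")
g=cv2.cvtColor(hi,cv2.COLOR_BGR2GRAY); yy,xx=np.mgrid[:700,:700]; comps((g>110)&(np.hypot(xx-350,yy-350)<95),hi,"line")
w=(h[...,1]<40)&(h[...,2]>130); comps(w,lo,"white")
s=snapshot("scene")
for l in ["rod_grip","rod_tip"]:print([(np.round(d["location"],4).tolist(),round(d["confidence"],2)) for d in tip_of(l,"scene") if d["confidence"]>.3 and abs(d["location"][0]-.545)<.08])
E
```

```text
green [333.6 129.6] 407 [55.  8.] 84.6
red [137.2 291.1] 1014 [63. 19.] 17.9
line [348. 306.] 806 [68. 14.] 84.6
line [290.2 416.7] 454 [76. 11.] 41.3
white [353.1 357.4] 162076 [560. 566.] 10.4
white [352.3 336. ] 488 [63.  9.] 86.8
[([0.5494, -0.367, 0.013], 0.93)]
[([0.5545, -0.6254, 0.0134], 0.89), ([0.5399, -0.1978, 0.0147], 0.59)]
```

View pics/dial_end.png

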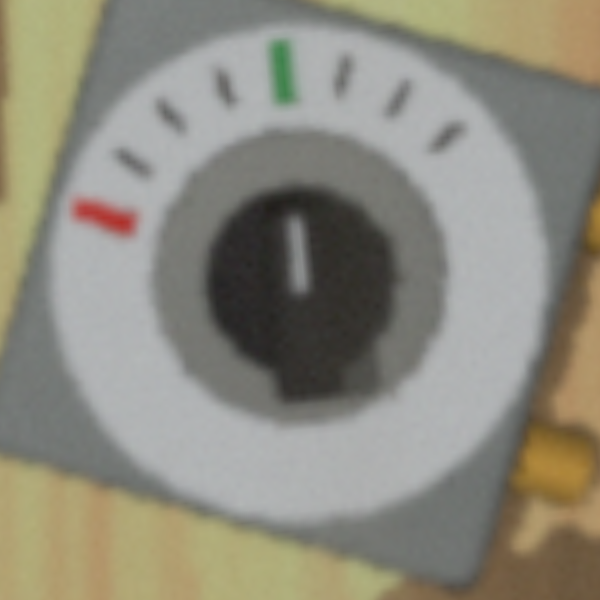

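The white line and the green mark are both at 84.6° in the picture, so they are aligned. The rod is on the mat and the plugs are in the box, so I hand in.

```bash
python3 -c "
from station import *
print(finish_job())"
```

```text
the job is handed in; nothing more can be done
None
```

The job is handed in: the dial was turned to zero first, the three plugs found (stub 3 looked empty) were pushed out and put in the parts box, the rod was laid back on the mat, and the dial was then set to the green mark, all by about 52 s.

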